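# Take the lens off the laboratory camera

## Task

Take the lens off the camera that stands on its back on the desk: push the release button in until it clicks and stays in, turn the lens anticlockwise (seen from above) by up to a quarter turn until you feel its stop, lift it straight off and set it down gently, upright, rear end first, fully home in its open rear cap. Do not force the lens against its mount at any time, and leave the sample cup, the front lens cap and the forceps where they are.

Things in the scene. Friction and masses are not known exactly. Their poses are not given: they have to be found in the camera images.
- camera: cooled laboratory camera, fixed: dark finned square block 104 x 104 mm, its grey front plate facing up 70 mm above the desk, the lens standing in the round steel mount (63 mm across) in its middle. Origin on the desk under the mount's axis; z up along that axis; x, y along the block's sides
- button_top (a point): centre of the top face of the lens release button: round, steel, 14 mm wide, 9 mm proud of the camera's front plate, pressed straight down. It is in the corner of the plate at camera-frame x = y = -40 mm, 57 mm from the lens axis; the other three corners have small flat screws
- release (a joint): travel of the release button, m: 0 out, 0.0065 fully in. Over-centre spring: 3 N at first, then less; past 4 mm it snaps through, bottoms out and stays in by itself. It draws back a pin at the lens flange that blocks all turning of the lens while the button is out
- mount_centre (a point): centre of the mount, level with the front plate. Once the button is in, the lens turns anticlockwise (from above) to a hard stop, 47 to 84 degrees on: it varies with how the bayonet ring was clocked, so feel for it. Only the last few degrees before the stop let the lens out; else its lugs hold it. Over 40 N between lens and camera (sum of all contacts) counts as forced
- lens_grip (a point): point on the lens axis half-way up its ribbed grip ring (53 mm diameter), 28 mm above the front plate while mounted, 38 mm above the lens's rear end, 17 mm below its front rim. z up along the axis; x agrees with the camera's x while the lens is locked
- lens: black lens, upright in the mount, glass up: 55 mm long, 58 mm at the widest, about 0.18 kg. Origin: middle of its rear end, 9 mm below the front plate while mounted. Two lugs (48 mm across, 4 mm high) at the rear end, a 39 mm neck, then the flange from 10 mm up. A sprung seal pushes it up with 10 N, so turning drags; ease back off the stop before lifting. Clear of the mount when lifted 15 mm
- rear_cap: rear lens cap, loose: a shallow black round cup, mouth up, 58 mm outer and 52 mm inner diameter, 11 mm high, floor 2 mm thick, 50 g. Origin at the centre of its underside, z up. A lens fully home stands with its rear end on the cap's floor, 2 mm above the cap's origin
- cup_100: small clear plastic sample cup, 50 mm wide and 45 mm high, open at the top, to be left alone. Origin at the centre of its underside
- front_cap: front lens cap: flat black disc 55 mm across and 8 mm thick lying on the desk, to be left alone. Origin at the centre of its underside
- forceps: steel forceps, 133 mm long, lying on the desk, to be left alone. Origin at the centre of its underside
There are look-alikes about, which are no part of the job. Leave any red look-alike of the rear_cap alone. Leave any purple look-alike of the lens alone.

How it is judged:
On the way, in this order (a step that is already met when the one before it is completed fails the run):
1. the release button is pressed in and stays in while the lens still stands locked in its mount (value of joint release above 0.0055 m and angle between the x axis of lens and the x axis of camera, either way round below 0.2 rad and z of lens in the frame of camera below 0.066 m), for 0.1 s.
2. the lens has been turned to its open position while still in the mount (angle between the x axis of lens and the x axis of camera, either way round above 0.65 rad and horizontal distance between lens and camera below 0.006 m and z of lens in the frame of camera below 0.068 m), for 0.05 s.
3. the lens is lifted clear of the mount (z of lens in the frame of camera above 0.075 m).
At the end, for the whole second after the job is handed in: The lens stands upright (within 0.06 rad) and at rest in the rear cap, its rear end on the cap's floor (less than 5 mm above the cap's underside) and centred in it within 5 mm; the cap lies flat on the desk; the release button is still in (horizontal distance between lens and rear_cap below 0.005 m and z of lens in the frame of rear_cap between 0 and 0.005 m and angle between each of lens, rear_cap's own z axis and vertical below 0.06 rad and height (world z) of rear_cap below 0.005 m and value of joint release above 0.0055 m and linear speed of lens below 0.02 m/s); the robot touches nothing.
It fails at once if the lens is forced against its mount or its lock (more than 40 N between lens and camera) (contact force between lens and camera above 40 N).
It fails at once if the lens is dropped or rammed into the rear cap (more than 30 N) (contact force between lens and rear_cap above 30 N).
It fails at once if the lens is tipped over (angle between lens's own z axis and vertical above 0.6 rad).
It fails at once if the sample cup, the front lens cap or the forceps are moved by more than 20 mm (distance of any of cup_100, front_cap, forceps from where it was at the start of the episode above 0.02 m).
It also fails if it takes over 72 s, if anything falls off the work surface, if the arm or the gripper's body presses on something with over 40 N, if the wrist force passes 120 N, or if a joint passes its speed limit or range.

## Robot

A 6-joint arm with a two-finger parallel gripper is mounted at the origin on a cart in front of the work surface, level with it; the furniture and walls round the work are solid. World frame = base frame: x ahead of the robot, y to its left, z up, the work surface at z = 0. Lengths are in m, angles in rad, forces in N, time in s.
With the tool pointing down it reaches from about 0.25 to 0.775 m from the base axis. Payload 4 kg.
Tool frame: the origin (TCP) lies at the very end of the fingers, on their centre line; the grasp point (between the pads) lies manip.grip_depth behind it (manip.grip_depth is the distance from the TCP to the grasp point, in m); z points along the fingers, x is the direction in which the jaws open and shut, and the axes are right-handed (so a half turn about z gives the same grasp; the last joint's range is limited). The gripper opens to 85 mm and grips with 20 to 120 N. Pads are 22 mm wide; open, the fingers measure 114 mm over their backs; the gripper's body (76 mm by 85 mm) begins 54 mm behind the grasp point. The pads swing forward as they close: fully open they stand 13 mm farther back than shut.
Start: joints at [-1.409, 0.087, 1.371, -0, 1.684, -0.103], TCP at [0.144, -0.531, 0.194] pointing down, gripper open.
Joint ranges: [-3.1, 3.1], [-0.76, 2.03], [0.27, 2.55], [-1.08, 4.22], [0.17, 2.65], [-2.57, 2.57]. Speed limits (rad/s): [2.79, 2.79, 3.14, 3.14, 3.14, 3.14].

## Interface

Orientations are given as a unit quaternion [x, y, z, w].
In Python, from workcell import manip gives the robot as it stands.
- The arm moves only by the shell command python3 -m crank 'ROWS' [FORCE]. ROWS is JSON, a list of rows, each a list of 7 numbers: the opening in per cent of the stroke, from 0 (shut) to 100 (fully open), then the shift along the tool's x, y, z in mm, then the turn, a rotation vector about the tool's x, y, z in rad. A call has 1 to 8 rows; each row shifts and turns the pose as measured when the row begins, along the tool's axes as they then stand; what a row does not reach is not made up. A row lasts 1/10 s, in which the tool goes at most 50 mm and 8.59 degrees, less where a joint would pass 70% of its speed; a pose out of reach is approached as far as the arm can. A call is refused whole if a number of a shift passes 50 or a number of a turn 0.15, either way. A call with a gripper value outside its range is refused whole. The fingers move at their own pace and stop on an object; FORCE is the grip in N (left out, the last holds). Time passes only in rows, so rows that do not move let the fingers close. It gives the time, the measured TCP pose, the force and the opening at its end, in the units of the state.
- manip.sense(): the state, without advancing time (a new reading comes with each control period).
- manip.capture(name): name is "scene" or "top" or "wrist"; returns the picture (400x640x3 uint8, red, green, blue); there is no depth.
- manip.camera_info(name): a dict with "K" (3x3 intrinsics, pixels), "k1" (the pictures are not rectified: a ray, as slopes to the right and down, at radius r is drawn at 1 + k1 r^2 times it, then the intrinsics apply), "extrinsics" (4x4, takes a point from camera to world coordinates); the wrist camera has in their place "mount" (4x4, takes a point from camera to tool coordinates, whose origin is the TCP and whose axes are the tool frame's). Camera axes: x right, y down, z forward; pixel columns grow to the right and rows downward; lengths in m; the calibration is good to about 2 mm. A picture is of the moment at which its call begins: read the wrist's pose just before it. camera_info takes no time and is no camera call.
- manip.job_done(): hands the job in, once; it reports no verdict.
The state is a dict: "time": time; "joint_positions": joint angles; "dq": joint speeds; "joint_torque": joint torques, N m; "ee_pos": TCP position; "eef_rot": TCP orientation; "contact_force": force on the tool from outside, world axes, zero at the start; "torque": the same for the moment, N m; "gripper_width": finger opening in m.
Only numpy, scipy, OpenCV 4.12 (cv2) and the standard library are available. Lean on these libraries where they do the work, as an engineer would, in place of code of your own. Each camera call takes 0.05 s, during which the arm holds its last target.

## Working session

There is one attempt and no reset: what is moved stays moved. The work goes in short steps, Python scripts to look and compute and a shell command to move; the robot and the scene stay as the last step left them, time stands still between calls to the robot, and variables do not carry over. Pictures are saved under pics/ and viewed, and the job is handed in when it is done.

```bash
ls; mkdir -p pics; python3 - <<'E'
from workcell import manip
import cv2,numpy as np
np.set_printoptions(precision=4,suppress=True)
s=manip.sense(); print(s); print(manip.grip_depth)
for n in ["scene","top","wrist"]:
    print(n,manip.camera_info(n))
    im=manip.capture(n); cv2.imwrite(f"pics/{n}0.png",im[:,:,::-1])
E
```

```text
pics
{'time': 0.0, 'joint_positions': array([-1.4091,  0.088 ,  1.3722, -0.0001,  1.6836, -0.1031]), 'dq': array([ 0.0017,  0.0024, -0.0014, -0.0006, -0.0006,  0.0001]), 'joint_torque': array([ -0.0015, -35.186 , -31.328 ,  -0.0005,   0.0106,   0.    ]), 'ee_pos': array([ 0.1438, -0.5303,  0.1926]), 'eef_rot': array([ 0.7943, -0.6076, -0.0008, -0.0007]), 'contact_force': array([0.3963, 0.5592, 0.4104]), 'torque': array([-0.0645, -0.0005, -0.0477]), 'gripper_width': 0.08582900098135776}
0.0187
scene {'K': array([[464.3252,   0.    , 317.4736],
       [  0.    , 464.3252, 199.9356],
       [  0.    ,   0.    ,   1.    ]]), 'k1': 0.04228492792940455, 'extrinsics': array([[ 0.8262, -0.3547,  0.4377, -0.0175],
       [-0.563 , -0.5467,  0.6198, -0.8089],
       [ 0.0195, -0.7585, -0.6514,  0.9313],
       [ 0.    ,  0.    ,  0.    ,  1.    ]])}
top {'K': array([[382.3989,   0.    , 323.9466],
       [  0.    , 382.3989, 194.0889],
       [  0.    ,   0.    ,   1.    ]]), 'k1': -0.015591980901759988, 'extrinsics': array([[ 0.0186, -0.982 ,  0.188 ,  0.3351],
       [-0.9996, -0.0221, -0.0165, -0.0023],
       [ 0.0203, -0.1876, -0.982 ,  1.205 ],
       [ 0.    ,  0.    ,  0.    ,  1.    ]])}
wrist {'K': array([[348.0386,   0.    , 313.7875],
       [  0.    , 348.0386, 203.0707],
       [  0.    ,   0.    ,   1.    ]]), 'k1': 0.01726519485450715, 'mount': array([[ 1.    , -0.0001,  0.0003,  0.0008],
       [ 0.    ,  0.9602,  0.2794, -0.0711],
       [-0.0003, -0.2794,  0.9602, -0.1793],
       [ 0.    ,  0.    ,  0.    ,  1.    ]])}
```

View pics/scene0.png

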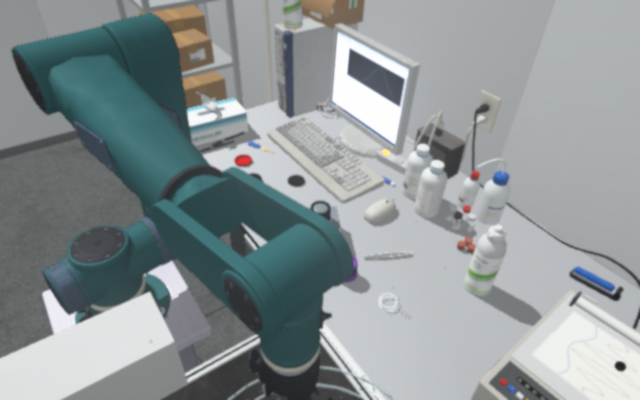

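View pics/top0.png

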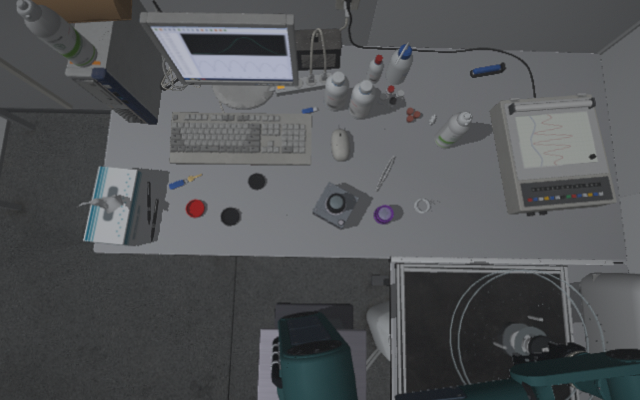

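View pics/wrist0.png

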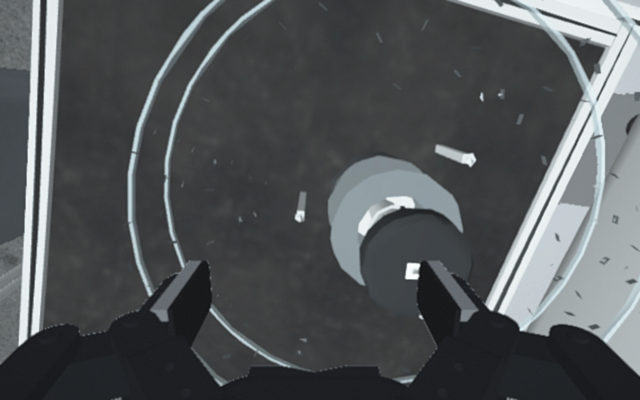

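The top view shows the camera block near (340,205), purple look-alike at (384,214), red look-alike at (195,208), two black discs at (230,216) and (257,181), the cup at (422,206) and forceps at (386,172). Next I'll zoom in and cast rays.

```bash
cat > h.py <<'E'
from workcell import manip
import cv2,numpy as np
from scipy.spatial.transform import Rotation as R
np.set_printoptions(precision=4,suppress=True)
def ray(name,uv,s=None):
    c=manip.camera_info(name);K=c["K"];k=c["k1"]
    d=np.array([(uv[0]-K[0,2])/K[0,0],(uv[1]-K[1,2])/K[1,1]])
    p=d.copy()
    for _ in range(20): p=d/(1+k*(p@p))
    if name=="wrist":
        T=np.eye(4);T[:3,:3]=R.from_quat(s["eef_rot"]).as_matrix();T[:3,3]=s["ee_pos"];T=T@c["mount"]
    else: T=c["extrinsics"]
    v=T[:3,:3]@np.array([p[0],p[1],1]);return T[:3,3],v
def pt(name,uv,z,s=None):
    o,v=ray(name,uv,s);return o+v*(z-o[2])/v[2]
def proj(name,X,s=None):
    c=manip.camera_info(name);K=c["K"];k=c["k1"]
    if name=="wrist":
        T=np.eye(4);T[:3,:3]=R.from_quat(s["eef_rot"]).as_matrix();T[:3,3]=s["ee_pos"];T=T@c["mount"]
    else: T=c["extrinsics"]
    q=T[:3,:3].T@(np.array(X)-T[:3,3]);p=q[:2]/q[2];p=p*(1+k*p@p);return K[:2,:2]@p+K[:2,2]
def snap(name,fn):
    s=manip.sense();im=manip.capture(name)[:,:,::-1].copy();cv2.imwrite("pics/"+fn,im);return s,im
E
python3 - <<'E'
from h import *
im=cv2.imread("pics/top0.png")
cv2.imwrite("pics/z1.png",cv2.resize(im[150:250,290:450],None,fx=5,fy=5,interpolation=cv2.INTER_CUBIC))
cv2.imwrite("pics/z2.png",cv2.resize(im[150:250,150:310],None,fx=5,fy=5,interpolation=cv2.INTER_CUBIC))
for n,uv,z in [("lens",(336,202),.115),("black1",(230,216),.01),("black2",(257,181),.01),("red",(195,208),.01),("purple",(384,213),.05),("cup",(422,206),.03),("forc",(386,172),.005)]: print(n,pt("top",uv,z))
E
```

```text
lens [ 0.5212 -0.0559  0.115 ]
black1 [0.4873 0.2708 0.01  ]
black2 [0.6015 0.1922 0.01  ]
red [0.5102 0.3822 0.01  ]
purple [ 0.5014 -0.2064  0.05  ]
cup [ 0.5289 -0.3297  0.03  ]
forc [ 0.6422 -0.2224  0.005 ]
```

View pics/z1.png

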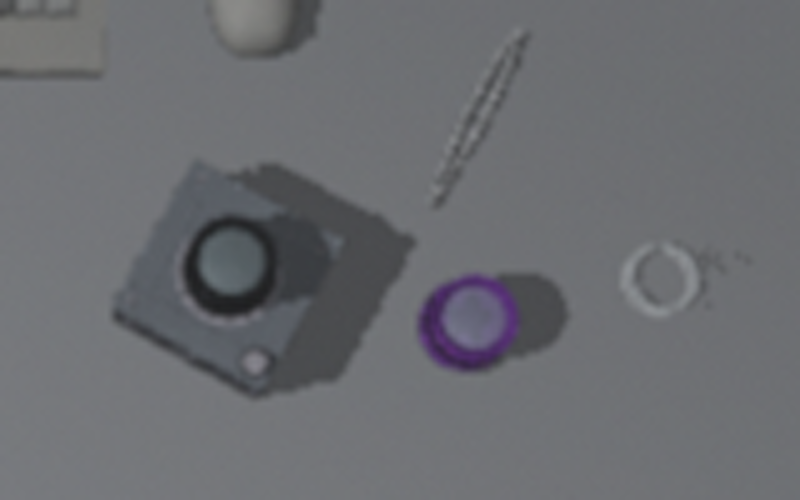

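View pics/z2.png

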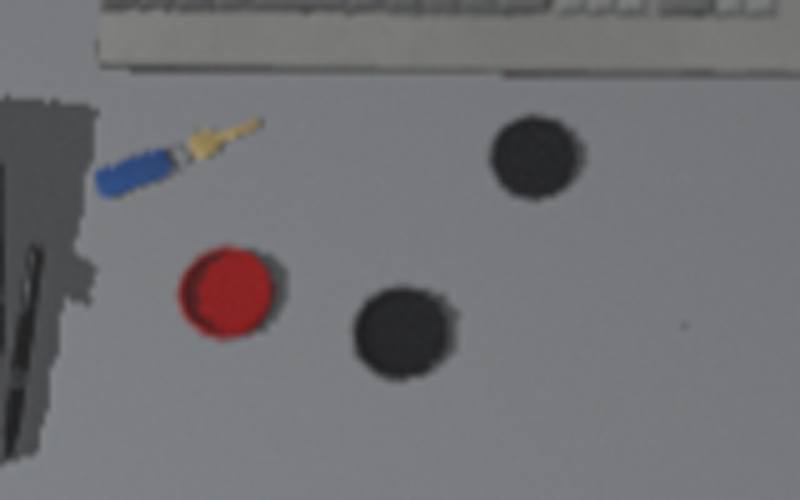

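```bash
python3 - <<'E'
from h import *
L=pt("top",(336.2,201.6),.114);B=pt("top",(341.0,222.4),.079);print(L,B,np.linalg.norm((L-B)[:2]))
d=(B-L)[:2];print("dir",d,np.degrees(np.arctan2(d[1],d[0])))
for c in [(336-.0,0)]: pass
# plate corners in z1 px
for p in [(197,160),(340,242),(115,310),(255,393)]: print(p,pt("top",(290+p[0]/5,150+p[1]/5),.07))
im=cv2.imread("pics/top0.png");g=im.max(2)
m=(g<60).astype(np.uint8)[170:240,210:280]
n,l,st,ce=cv2.connectedComponentsWithStats(m)
for i in range(1,n):
  if st[i,4]>60: print(st[i],ce[i]+[210,170],pt("top",ce[i]+[210,170],.008), np.sqrt(st[i,4]*4/np.pi))
s=manip.sense();Rm=R.from_quat(s["eef_rot"]).as_matrix();print(Rm,s["ee_pos"])
E
```

```text
[ 0.5226 -0.0565  0.114 ] [ 0.4664 -0.0733  0.079 ] 0.05855490715259109
dir [-0.0561 -0.0167] -163.3839250345241
(197, 160) [ 0.5901 -0.0373  0.07  ]
(340, 242) [ 0.5414 -0.1245  0.07  ]
(115, 310) [0.497  0.0104 0.07  ]
(255, 393) [ 0.449 -0.074  0.07 ]
[ 39   4  16  15 199] [256.5879 181.0452] [0.6018 0.1938 0.008 ] 15.91774699517169
[ 11  38  19  18 254] [229.9134 216.1299] [0.4871 0.2715 0.008 ] 17.983404693292407
[[ 0.2617 -0.9652 -0.0003]
 [-0.9652 -0.2617  0.0017]
 [-0.0018 -0.0002 -1.    ]] [ 0.1439 -0.5304  0.1929]
```

```bash
python3 -m crank '[[0,-29,-36,0,0,0,0],[0,-30,-36,0,0,0,0],[0,-30,-36,0,0,0,0],[0,-30,-36,0,0,0,0],[0,-30,-36,0,0,0,0],[0,-30,-36,0,0,0,0],[0,-30,-36,0,0,0,0],[0,-30,-36,0,0,0,0]]' 30
python3 - <<'E'
from h import *
s=manip.sense();print(s["ee_pos"],R.from_quat(s["eef_rot"]).as_matrix().T@(np.array([.4664,-.0733,.19])-s["ee_pos"]),s["contact_force"],s["torque"])
E
```

```text
time: 0.95
ee_pos: [0.363, -0.2174, 0.1888]
eef_rot: [0.79, -0.613, -0.003, -0.002]
contact_force: [0.7, 0.0, 0.4]
gripper_width: 0.0001
[ 0.363  -0.2174  0.1888] [-0.1139 -0.1359 -0.0004] [0.7053 0.0401 0.4432] [-0.0472 -0.065  -0.064 ]
```

```bash
python3 -m crank '[[0,-30,-36,-4,0,0,0],[0,-30,-36,-4,0,0,0],[0,-30,-36,0,0,0,0],[0,-10,-14,0,0,0,0],[0,-2,-2,0,0,0,0],[0,0,0,0,0,0,0],[0,0,0,0,0,0,0]]'
python3 - <<'E'
from h import *
s,im=snap("wrist","w1.png");s2=manip.sense()
print(s["ee_pos"],s2["ee_pos"],R.from_quat(s["eef_rot"]).as_matrix(),s["contact_force"],s["torque"])
for X in [(.5226,-.0565,.115),(.4664,-.0733,.079)]: print(proj("wrist",X,s))
E
```

```text
time: 1.65
ee_pos: [0.4608, -0.0768, 0.1957]
eef_rot: [0.793, -0.609, -0.004, -0.002]
contact_force: [0.3, 0.3, -0.8]
gripper_width: 0.0
[ 0.4608 -0.0768  0.1957] [ 0.4607 -0.077   0.1957] [[ 0.2572 -0.9663 -0.0047]
 [-0.9663 -0.2573  0.0083]
 [-0.0092  0.0024 -1.    ]] [ 0.2905  0.3207 -0.7872] [-0.0039 -0.0087 -0.0268]
[308.4076 110.2469]
[311.7391 179.1194]
```

View pics/w1.png

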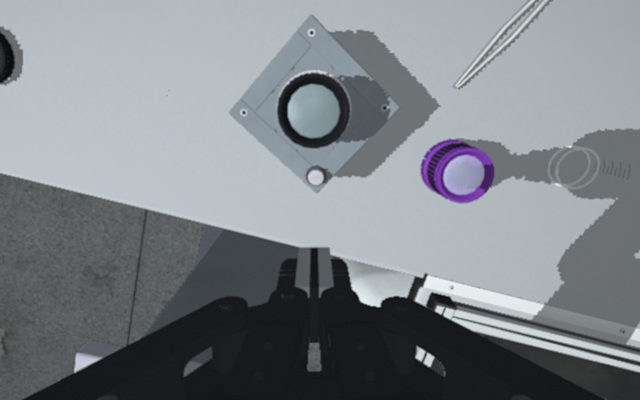

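Wrist view: lens top circle around (315,110), button at (316,177), screws at (311,32), (244,112) and (386,106), fingertips at (316,250), purple lens to the right. Next, refine the positions.

```bash
python3 - <<'E'
from h import *
im=cv2.imread("pics/w1.png")
cv2.imwrite("pics/z3.png",cv2.resize(im[10:200,220:410],None,fx=3.1,fy=3.1,interpolation=cv2.INTER_CUBIC))
s=manip.sense()
g=im.max(2)
m=(g<70).astype(np.uint8)[60:160,270:360];n,l,st,ce=cv2.connectedComponentsWithStats(m)
i=1+np.argmax(st[1:,4]);c,_=cv2.findContours((l==i).astype(np.uint8),cv2.RETR_EXTERNAL,cv2.CHAIN_APPROX_NONE)
print(st[i],cv2.minEnclosingCircle(max(c,key=len)))
roi=im[165:190,303:330].min(2);m=(roi>200).astype(np.uint8);n,l,st,ce=cv2.connectedComponentsWithStats(m);
for i in range(1,n): print(st[i],ce[i]+[303,165])
B=pt("wrist",(316.3,176.3),.079,s);print("B",B)
S=[pt("wrist",u,.07,s) for u in [(311,32),(244,112),(386,106)]];print(S, (S[1]+S[2])/2)
print("L",pt("wrist",(315,110),.115,s),pt("wrist",(315,110),.109,s))
E
```

```text
[   8   14   72   74 1856] ((43.074405670166016, 50.262760162353516), 36.94647979736328)
[ 6  6 11  8 41] [313.1707 173.8293]
[ 7 15  8  4 15] [313.4 181.6]
B [ 0.4697 -0.0767  0.079 ]
[array([ 0.5797, -0.0429,  0.07  ]), array([ 0.5057, -0.0036,  0.07  ]), array([ 0.5412, -0.1182,  0.07  ])] [ 0.5234 -0.0609  0.07  ]
L [ 0.5239 -0.0613  0.115 ] [ 0.5238 -0.0613  0.109 ]
```

View pics/z3.png

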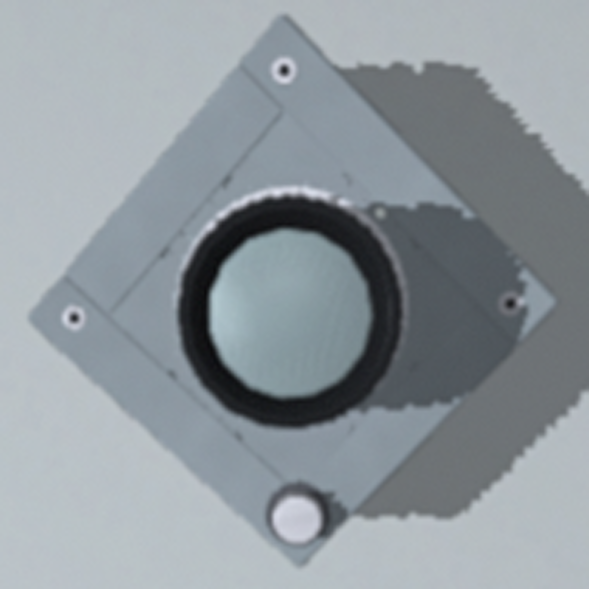

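```bash
python3 - <<'E'
from h import *
im=cv2.imread("pics/w1.png");s=manip.sense()
cv2.imwrite("pics/z4.png",cv2.resize(im[220:320,256:376],None,fx=5,fy=5,interpolation=cv2.INTER_CUBIC))
Rm=R.from_quat(s["eef_rot"]).as_matrix()
for q in [(0,0,0),(0,-.011,0),(0,.011,0),(0,-.011,-.0187)]: print(q,proj("wrist",s["ee_pos"]+Rm@np.array(q),s))
E
```

```text
(0, 0, 0) [312.242  235.9836]
(0, -0.011, 0) [312.2171 217.0634]
(0, 0.011, 0) [312.266  254.3172]
(0, -0.011, -0.0187) [312.062  229.1678]
```

View pics/z4.png

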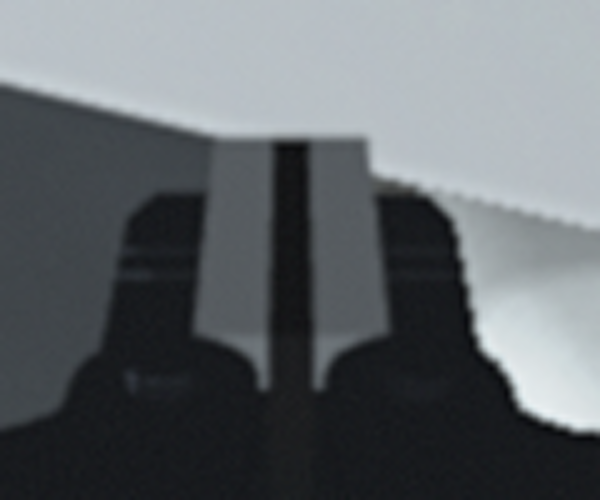

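```bash
python3 -m crank '[[0,0,-6,30,0.002,0.009,0],[0,0,-3,30,0,0,0],[0,0,0,25,0,0,0],[0,0,0,0,0,0,0],[0,0,0,0,0,0,0]]'
python3 - <<'E'
from h import *
s,im=snap("wrist","w2.png")
print(s["ee_pos"],R.from_quat(s["eef_rot"]).as_matrix(),s["contact_force"],s["torque"])
cv2.imwrite("pics/z5.png",cv2.resize(im[80:300,200:440],None,fx=3,fy=2.7,interpolation=cv2.INTER_CUBIC))
_,im=snap("scene","s2.png")
cv2.imwrite("pics/z6.png",cv2.resize(im[150:330,230:430],None,fx=4,fy=3.3,interpolation=cv2.INTER_CUBIC))
E
```

```text
time: 2.2
ee_pos: [0.4683, -0.0813, 0.1109]
eef_rot: [0.789, -0.614, 0.003, -0.0]
contact_force: [-0.4, -0.0, -0.5]
gripper_width: -0.0003
[ 0.4683 -0.0813  0.1109] [[ 0.2455 -0.9694  0.0044]
 [-0.9694 -0.2455 -0.0034]
 [ 0.0043 -0.0034 -1.    ]] [-0.3844 -0.0441 -0.5124] [-0.0112 -0.0345 -0.0192]
```

View pics/z5.png

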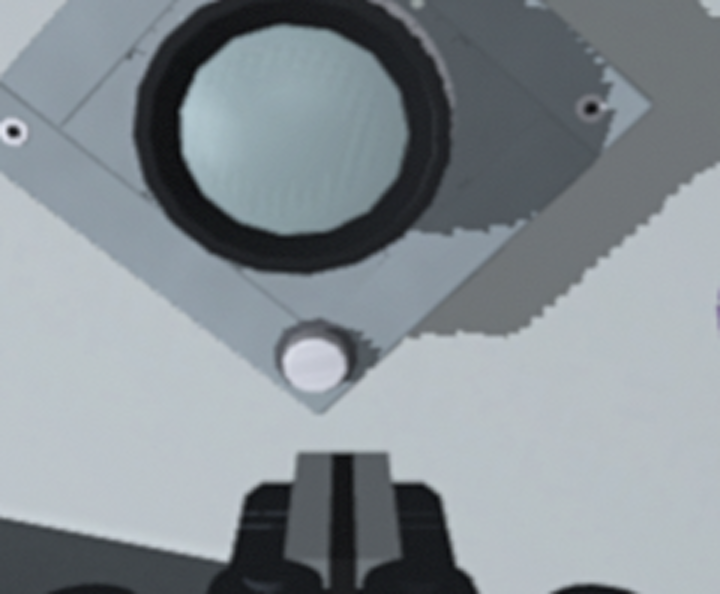

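View pics/z6.png

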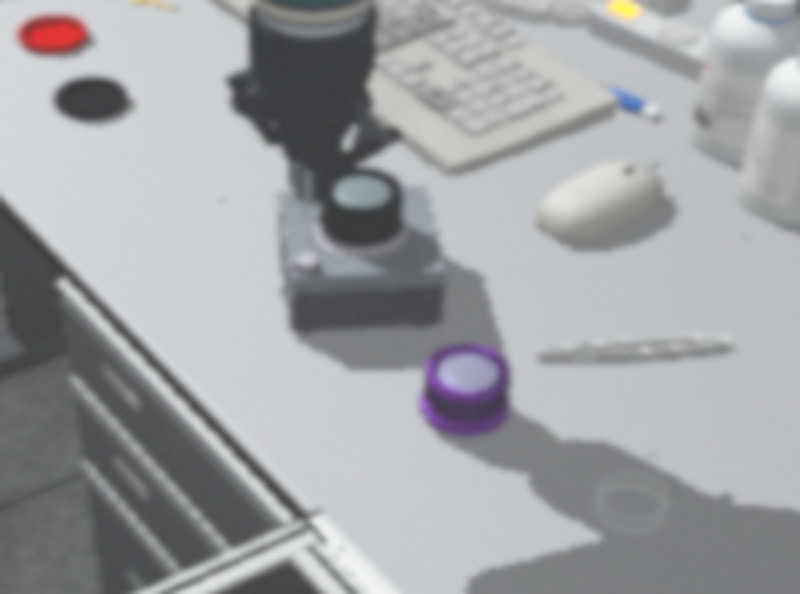

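```bash
python3 - <<'E'
from h import *
im=cv2.imread("pics/s2.png")
cv2.imwrite("pics/z7.png",cv2.resize(im[180:260,285:365],None,fx=7,fy=7,interpolation=cv2.INTER_CUBIC))
s=manip.sense();Rm=R.from_quat(s["eef_rot"]).as_matrix()
for q in [(0,0,0),(0,0,-.02),(0,0,-.04),(0,.011,0),(0,-.011,0)]:
  p=proj("scene",s["ee_pos"]+Rm@np.array(q));print(q,p,(p-[285,180])*7)
for X in [(.4692,-.075,.079),(.5233,-.0595,.116)]:
  p=proj("scene",X);print(X,p,(p-[285,180])*7)
  p=proj("wrist",X,s);print(X,p,(p-[200,80])*[3,2.7])
E
```

```text
(0, 0, 0) [308.1899 219.894 ] [162.3291 279.2582]
(0, 0, -0.02) [308.1899 214.1677] [162.3296 239.1736]
(0, 0, -0.04) [308.1899 208.3145] [162.3292 198.2017]
(0, 0.011, 0) [305.301  222.0645] [142.1068 294.4512]
(0, -0.011, 0) [311.0483 217.7466] [182.338 264.226]
(0.4692, -0.075, 0.079) [306.9754 227.4993] [153.8275 332.4953]
(0.4692, -0.075, 0.079) [303.1598 214.6486] [309.4795 363.5512]
(0.5233, -0.0595, 0.116) [320.882  206.2917] [251.1741 184.0421]
(0.5233, -0.0595, 0.116) [296.8901 129.0125] [290.6702 132.3339]
```

View pics/z7.png

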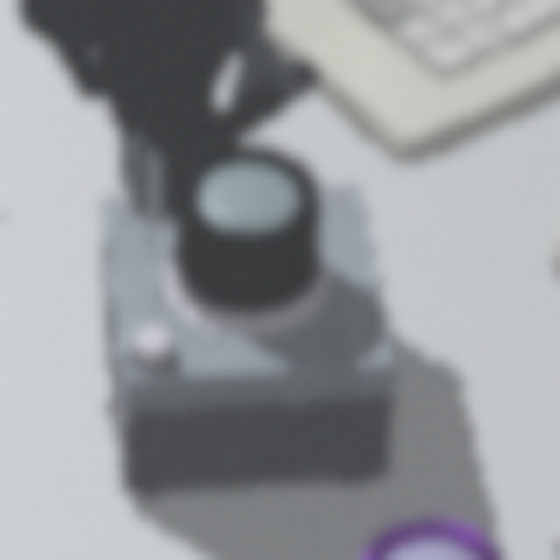

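```bash
python3 - <<'E'
from h import *
s=manip.sense();Rm=R.from_quat(s["eef_rot"]).as_matrix()
def tri(a,b):
  (o1,v1),(o2,v2)=a,b
  A=np.stack([v1,-v2],1);t=np.linalg.lstsq(A,o2-o1,rcond=None)[0]
  p,q=o1+v1*t[0],o2+v2*t[1];return (p+q)/2,np.linalg.norm(p-q)
p,e=tri(ray("wrist",(314,247.4),s),ray("scene",(306.4,210.7)));print(p,e,Rm.T@(p-s["ee_pos"]))
p,e=tri(ray("wrist",(304.5,213.5),s),ray("scene",(285+152/7,180+342/7)));print("button",p,e)
E
python3 - <<'E'
from h import *
s,im=snap("top","t2.png")
cv2.imwrite("pics/z8.png",cv2.resize(im[150:250,290:450],None,fx=5,fy=5,interpolation=cv2.INTER_CUBIC))
E
```

```text
[ 0.4702 -0.0778  0.1384] 0.008674125591308824 [-0.0027 -0.0023 -0.027 ]
button [ 0.4685 -0.0756  0.0747] 0.0008443735591500386
```

View pics/z8.png

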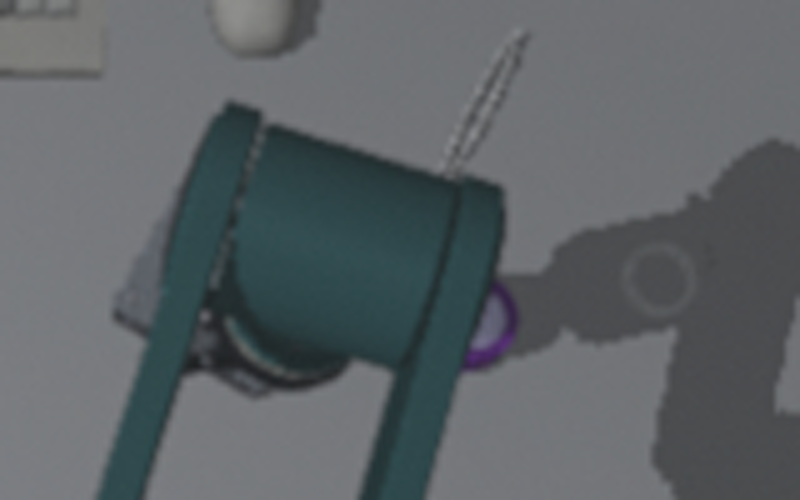

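```bash
python3 -m crank '[[0,-5.5,-2,10,0,0,0],[0,0,0,10,0,0,0],[0,0,0,7,0,0,0],[0,0,0,0,0,0,0]]'
python3 - <<'E'
from h import *
s,im=snap("wrist","w3.png")
print(s["ee_pos"],s["contact_force"],s["torque"])
cv2.imwrite("pics/z9.png",cv2.resize(im[80:300,200:440],None,fx=3,fy=2.7,interpolation=cv2.INTER_CUBIC))
E
```

```text
time: 2.75
ee_pos: [0.4719, -0.0752, 0.0858]
eef_rot: [0.789, -0.614, 0.006, -0.002]
contact_force: [-0.4, 0.3, 0.0]
gripper_width: -0.0001
[ 0.4719 -0.0752  0.0858] [-0.3526  0.3394  0.0106] [-0.0349 -0.0146  0.0367]
```

View pics/z9.png

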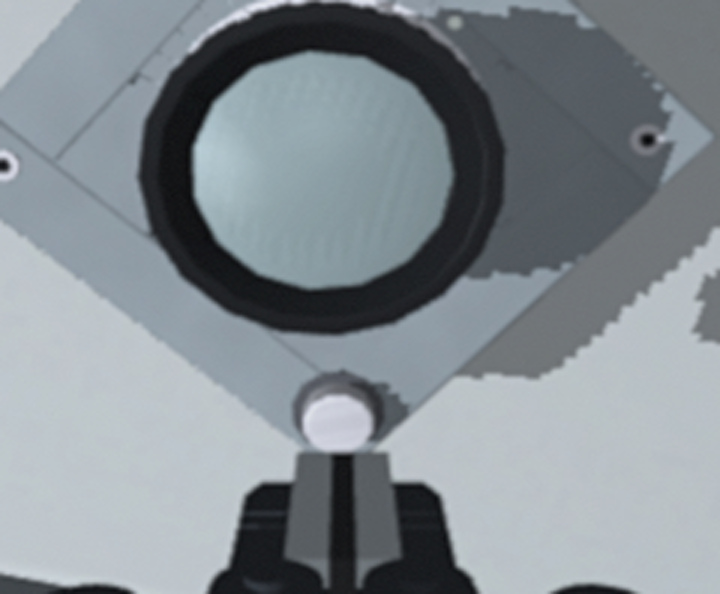

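```bash
python3 -m crank '[[0,0,3,3,0,0.004,0],[0,0,0,3,0,0,0],[0,0,0,2,0,0,0],[0,0,0,0,0,0,0]]'
python3 - <<'E'
from h import *
s,im=snap("wrist","w4.png")
print(s["ee_pos"],s["contact_force"],s["torque"],R.from_quat(s["eef_rot"]).as_matrix())
im2=manip.capture("scene")[:,:,::-1];cv2.imwrite("pics/s4.png",im2)
a=cv2.resize(im[80:300,200:440],None,fx=1.6,fy=1.6);b=cv2.resize(im2[170:270,280:380],None,fx=4,fy=4,interpolation=cv2.INTER_CUBIC)
o=np.zeros((400,a.shape[1]+400,3),np.uint8);o[:a.shape[0],:a.shape[1]]=a;o[:,a.shape[1]:]=b;cv2.imwrite("pics/z10.png",o)
E
```

```text
time: 3.2
ee_pos: [0.4695, -0.0762, 0.0779]
eef_rot: [0.789, -0.614, 0.009, -0.001]
contact_force: [-0.2, 0.3, 0.3]
gripper_width: 0.0001
[ 0.4695 -0.0762  0.0779] [-0.2245  0.3476  0.2891] [ 0.0136 -0.0301 -0.0041] [[ 0.2465 -0.969   0.0147]
 [-0.969  -0.2467 -0.01  ]
 [ 0.0133 -0.0118 -0.9998]]
```

View pics/z10.png

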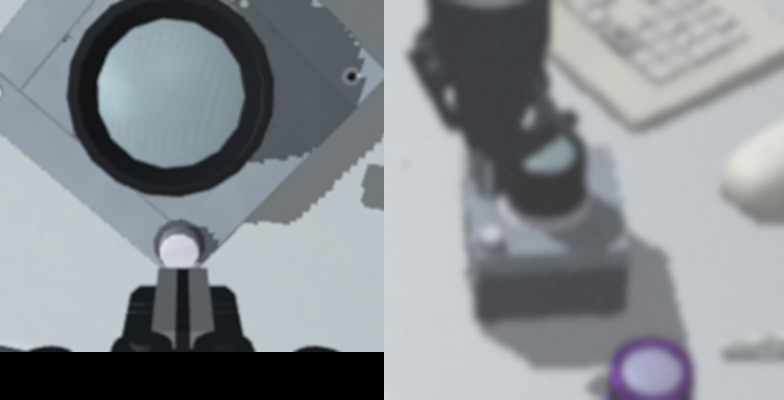

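```bash
python3 -m crank '[[0,0,0,-15,0,0,0],[0,0,0,-15,0.12,-0.013,0],[0,0,0,-5,0.14,0,0],[0,0,0,0,0.14,0,0],[0,0,0,0,0.05,0,0],[0,0,0,0,0,0,0],[0,0,0,0,0,0,0]]'
python3 - <<'E'
from h import *
s,im=snap("wrist","w5.png")
Rm=R.from_quat(s["eef_rot"]).as_matrix()
print(s["ee_pos"],s["contact_force"],s["torque"],Rm)
e=s["ee_pos"]+Rm@np.array([0,.011,-.038]);print("edge",e)
im2=manip.capture("scene")[:,:,::-1];cv2.imwrite("pics/s5.png",im2)
for q in [(0,0,0),(0,-.011,-.038),(0,.011,-.038)]: print(q,(proj("scene",s["ee_pos"]+Rm@np.array(q))-[280,170])*4+[384,0])
a=cv2.resize(im[80:300,200:440],None,fx=1.6,fy=1.6);b=cv2.resize(im2[170:270,280:380],None,fx=4,fy=4,interpolation=cv2.INTER_CUBIC)
o=np.zeros((400,a.shape[1]+400,3),np.uint8);o[:a.shape[0],:a.shape[1]]=a;o[:,a.shape[1]:]=b;cv2.imwrite("pics/z11.png",o)
E
```

```text
time: 4.0
ee_pos: [0.4708, -0.0769, 0.1161]
eef_rot: [0.768, -0.595, 0.148, -0.186]
contact_force: [0.2, -0.3, -0.2]
gripper_width: -0.0001
[ 0.4708 -0.0769  0.1161] [ 0.1982 -0.3107 -0.1585] [-0.0345  0.1776  0.0439] [[ 0.248  -0.859   0.4478]
 [-0.9687 -0.2224  0.1099]
 [ 0.0052 -0.461  -0.8874]]
edge [ 0.4444 -0.0835  0.1447]
(0, 0, 0) [495.8667 189.3457]
(0, -0.011, -0.038) [487.7156 150.1198]
(0, 0.011, -0.038) [466.6917 177.4833]
```

View pics/z11.png

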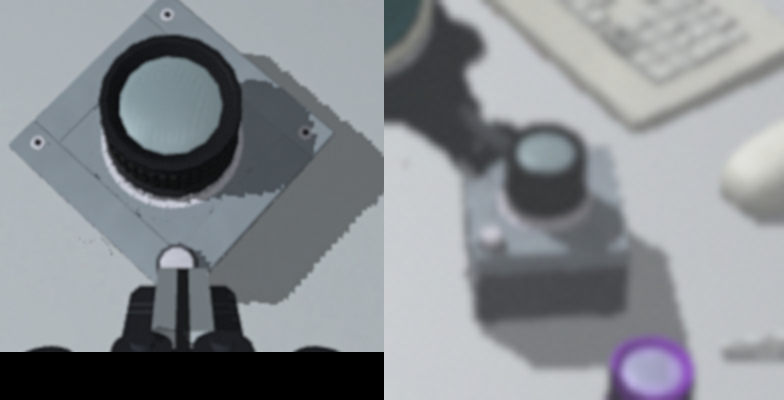

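```bash
python3 -m crank '[[0,-0.5,1,16,0,0,0],[0,-0.5,1,16,0,0,0],[0,-0.5,1,16,0,0,0],[0,0,1,8,0,0,0],[0,0,0,0,0,0,0]]'
python3 - <<'E'
from h import *
s,im=snap("wrist","w6.png")
Rm=R.from_quat(s["eef_rot"]).as_matrix()
print(s["ee_pos"],s["contact_force"],s["torque"],Rm)
e=s["ee_pos"]+Rm@np.array([0,.011,-.038]);print("edge",e)
im2=manip.capture("scene")[:,:,::-1];cv2.imwrite("pics/s6.png",im2)
a=cv2.resize(im[80:300,200:440],None,fx=1.6,fy=1.6);b=cv2.resize(im2[170:270,280:380],None,fx=4,fy=4,interpolation=cv2.INTER_CUBIC)
o=np.zeros((400,a.shape[1]+400,3),np.uint8);o[:a.shape[0],:a.shape[1]]=a;o[:,a.shape[1]:]=b;cv2.imwrite("pics/z12.png",o)
E
```

```text
time: 4.6
ee_pos: [0.4986, -0.0691, 0.0664]
eef_rot: [0.77, -0.592, 0.148, -0.186]
contact_force: [0.3, -0.4, -0.5]
gripper_width: -0.0002
[ 0.4986 -0.0691  0.0664] [ 0.3419 -0.3554 -0.4571] [-0.0494  0.2126  0.0133] [[ 0.2555 -0.8567  0.448 ]
 [-0.9668 -0.2305  0.1107]
 [ 0.0084 -0.4614 -0.8872]]
edge [ 0.4722 -0.0758  0.0951]
```

View pics/z12.png

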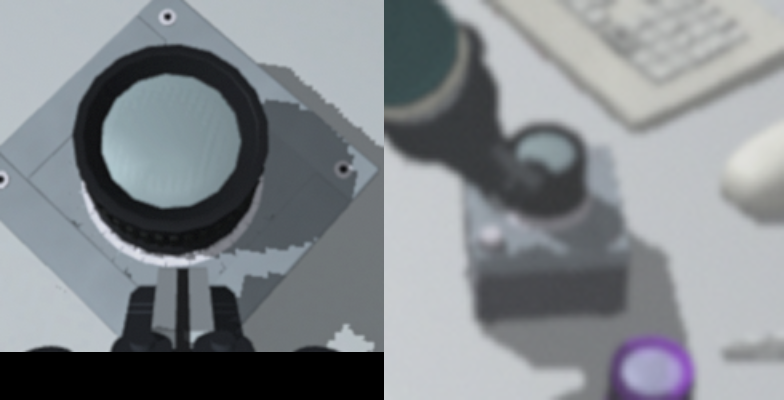

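```bash
python3 -m crank '[[0,0,1.9,3.6,0,0,0],[0,0,1.9,3.6,0,0,0],[0,0,0,0,0,0,0]]'; python3 -m crank '[[0,0,1.9,3.6,0,0,0],[0,0,0,0,0,0,0]]';python3 - <<'E'
from h import *
s,im=snap("wrist","w7.png")
Rm=R.from_quat(s["eef_rot"]).as_matrix()
print(s["ee_pos"],s["contact_force"],s["torque"])
e=s["ee_pos"]+Rm@np.array([0,.011,-.038]);print("edge",e)
im2=manip.capture("scene")[:,:,::-1];cv2.imwrite("pics/s7.png",im2)
a=cv2.resize(im[80:300,200:440],None,fx=1.6,fy=1.6);b=cv2.resize(im2[170:270,280:380],None,fx=4,fy=4,interpolation=cv2.INTER_CUBIC)
o=np.zeros((400,a.shape[1]+400,3),np.uint8);o[:a.shape[0],:a.shape[1]]=a;o[:,a.shape[1]:]=b;cv2.imwrite("pics/z13.png",o)
E
```

```text
time: 5.0
ee_pos: [0.5001, -0.0705, 0.0614]
eef_rot: [0.77, -0.591, 0.151, -0.186]
contact_force: [-0.9, -0.3, -0.5]
gripper_width: -0.0
time: 5.2
ee_pos: [0.5002, -0.0709, 0.0575]
eef_rot: [0.77, -0.592, 0.152, -0.186]
contact_force: [-0.2, -0.5, -0.5]
gripper_width: -0.0002
[ 0.5002 -0.0709  0.0575] [-0.2238 -0.5393 -0.5409] [-0.1175  0.2315  0.0277]
edge [ 0.4735 -0.0775  0.086 ]
```

View pics/z13.png

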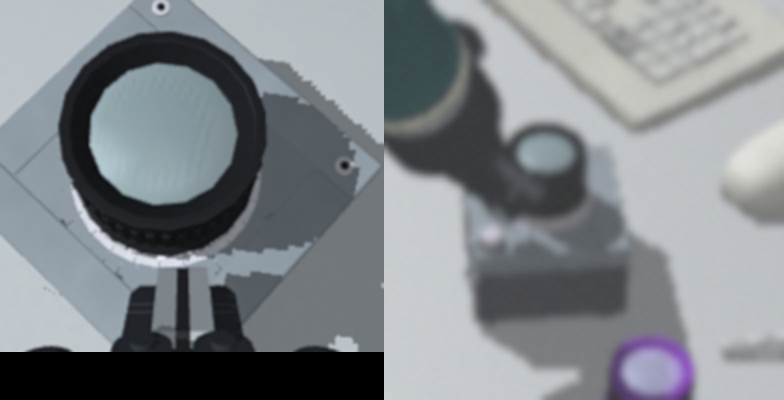

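```bash
python3 -m crank '[[0,-3,3.5,-1.5,0,0,0],[0,0,1.4,2.6,0,0,0],[0,0,0,0,0,0,0]]'; python3 - <<'E'
from h import *
s=manip.sense()
Rm=R.from_quat(s["eef_rot"]).as_matrix()
print(s["ee_pos"],s["contact_force"],s["torque"])
e=s["ee_pos"]+Rm@np.array([0,.011,-.038]);print("edge",e,"tool shift",Rm.T@(np.array([.4695,-.0755,e[2]])-e)*1e3)
E
```

```text
time: 5.6
ee_pos: [0.4959, -0.0691, 0.0551]
eef_rot: [0.77, -0.591, 0.153, -0.186]
contact_force: [0.3, 0.5, -0.3]
gripper_width: -0.0002
[ 0.4959 -0.0691  0.0551] [ 0.2664  0.4888 -0.2922] [-0.0549  0.2188  0.0018]
edge [ 0.4693 -0.0757  0.0835] tool shift [-0.1623 -0.262   0.1359]
```

Lined up over the button. I'll lower in small steps and watch the force.

```bash
python3 -m crank '[[0,0,1.4,2.7,0,0,0],[0,0,0,0,0,0,0]]';python3 -m crank '[[0,0,1.2,2.2,0,0,0],[0,0,0,0,0,0,0]]'; python3 -m crank '[[0,0,1.2,2.2,0,0,0],[0,0,0,0,0,0,0]]'; python3 - <<'E'
from h import *
s=manip.sense()
Rm=R.from_quat(s["eef_rot"]).as_matrix()
print(s["ee_pos"],s["contact_force"],s["torque"])
e=s["ee_pos"]+Rm@np.array([0,.011,-.038]);print("edge",e)
E
```

```text
time: 5.8
ee_pos: [0.4959, -0.0691, 0.0517]
eef_rot: [0.77, -0.591, 0.153, -0.186]
contact_force: [0.7, 0.2, -0.9]
gripper_width: 0.0
time: 6.0
ee_pos: [0.4964, -0.0694, 0.0496]
eef_rot: [0.769, -0.591, 0.153, -0.187]
contact_force: [0.0, -0.5, 1.2]
gripper_width: -0.0002
time: 6.2
ee_pos: [0.4965, -0.0694, 0.0471]
eef_rot: [0.77, -0.591, 0.153, -0.187]
contact_force: [-0.3, 0.5, 0.1]
gripper_width: 0.0
[ 0.4965 -0.0694  0.0471] [-0.2605  0.5433  0.1337] [-0.0531  0.2551  0.0092]
edge [ 0.4698 -0.076   0.0755]
```

```bash
python3 -m crank '[[0,0,1.2,2.2,0,0,0],[0,0,0,0,0,0,0]]';python3 - <<'E'
from h import *
s,im=snap("wrist","w8.png")
Rm=R.from_quat(s["eef_rot"]).as_matrix()
print(s["ee_pos"],s["contact_force"],s["torque"])
e=s["ee_pos"]+Rm@np.array([0,.011,-.038]);print("edge",e)
im2=manip.capture("scene")[:,:,::-1];cv2.imwrite("pics/s8.png",im2)
a=cv2.resize(im[80:300,200:440],None,fx=1.6,fy=1.6);b=cv2.resize(im2[190:260,285:355],None,fx=5.7,fy=5.7,interpolation=cv2.INTER_CUBIC)
o=np.zeros((400,a.shape[1]+400,3),np.uint8);o[:a.shape[0],:a.shape[1]]=a;o[:b.shape[0],a.shape[1]:a.shape[1]+b.shape[1]]=b;cv2.imwrite("pics/z14.png",o)
E
```

```text
time: 6.4
ee_pos: [0.4962, -0.0694, 0.044]
eef_rot: [0.77, -0.591, 0.153, -0.187]
contact_force: [-0.8, -0.1, -0.0]
gripper_width: 0.0
[ 0.4962 -0.0694  0.044 ] [-0.8411 -0.0639 -0.0213] [-0.0482  0.193   0.0286]
edge [ 0.4695 -0.076   0.0725]
```

View pics/z14.png

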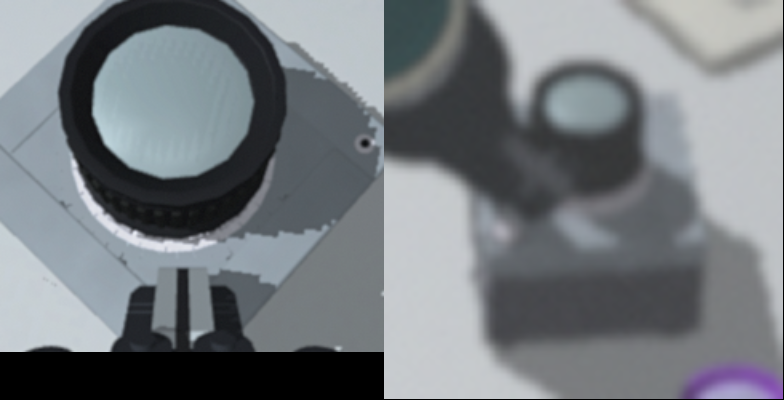

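```bash
python3 -m crank '[[0,0,1.0,1.9,0,0,0],[0,0,0,0,0,0,0]]';python3 -m crank '[[0,0,1.0,1.9,0,0,0],[0,0,0,0,0,0,0]]';python3 -m crank '[[0,0,1,1.9,0,0,0],[0,0,0,0,0,0,0]]'; python3 - <<'E'
from h import *
s=manip.sense()
Rm=R.from_quat(s["eef_rot"]).as_matrix()
print(s["ee_pos"],s["contact_force"],s["torque"])
e=s["ee_pos"]+Rm@np.array([0,.011,-.038]);print("edge",e)
E
```

```text
time: 6.7
ee_pos: [0.4971, -0.0698, 0.043]
eef_rot: [0.769, -0.591, 0.154, -0.187]
contact_force: [-1.2, 0.4, 1.0]
gripper_width: -0.0
time: 6.9
ee_pos: [0.498, -0.0699, 0.0433]
eef_rot: [0.77, -0.59, 0.155, -0.187]
contact_force: [-0.1, 0.6, 0.1]
gripper_width: -0.0002
time: 7.1
ee_pos: [0.4989, -0.0702, 0.0431]
eef_rot: [0.77, -0.59, 0.156, -0.188]
contact_force: [-0.5, -0.1, 0.8]
gripper_width: -0.0002
[ 0.4989 -0.0702  0.0431] [-0.498  -0.0867  0.8438] [-0.0098  0.2529  0.0239]
edge [ 0.472  -0.0768  0.0714]
```

```bash
python3 - <<'E'
from h import *
s=manip.sense();print(s["joint_positions"],s["joint_torque"],s["contact_force"])
s,im=snap("wrist","w9.png")
im2=manip.capture("scene")[:,:,::-1]
a=cv2.resize(im[80:300,200:440],None,fx=1.6,fy=1.6);b=cv2.resize(im2[190:260,285:355],None,fx=5.7,fy=5.7,interpolation=cv2.INTER_CUBIC)
o=np.zeros((400,a.shape[1]+400,3),np.uint8);o[:a.shape[0],:a.shape[1]]=a;o[:b.shape[0],a.shape[1]:a.shape[1]+b.shape[1]]=b;cv2.imwrite("pics/z15.png",o)
E
```

```text
[-0.4789 -0.2554  2.0842  0.3836  0.959   0.6633] [ -0.1384 -18.1721 -29.4784   1.2229  -1.4866  -0.0094] [-0.498  -0.0867  0.8438]
```

View pics/z15.png

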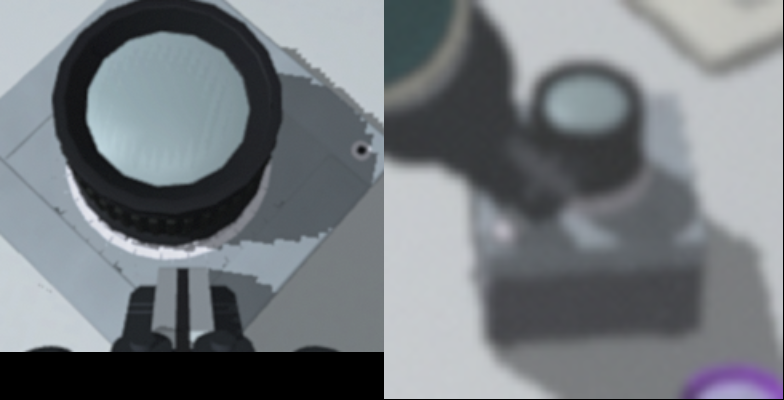

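```bash
python3 -m crank '[[0,-0.5,3,5.0,0,0,0]]';python3 -m crank '[[0,0,3.5,5.5,0,0,0]]'; python3 -m crank '[[0,0,4,6,0,0,0]]'
```

```text
time: 7.3
ee_pos: [0.5018, -0.0705, 0.0414]
eef_rot: [0.769, -0.59, 0.159, -0.19]
contact_force: [-14.6, 2.2, 32.2]
gripper_width: 0.0001
time: 7.4
ee_pos: [0.5048, -0.0709, 0.0404]
eef_rot: [0.768, -0.589, 0.163, -0.193]
contact_force: [-19.8, 4.0, 35.2]
gripper_width: 0.0001
time: 7.5
ee_pos: [0.5072, -0.071, 0.0403]
eef_rot: [0.768, -0.587, 0.165, -0.195]
contact_force: [-45.9, 4.6, 60.1]
gripper_width: -0.0002
```

```bash
python3 -m crank '[[0,0,-6,-10,0,0,0],[0,0,0,-15,0,0,0],[0,0,0,-25,0,0,0],[0,0,0,0,0,0,0]]'; python3 - <<'E'
from h import *
s,im=snap("wrist","w10.png");print(s["ee_pos"],s["contact_force"],R.from_quat(s["eef_rot"]).as_matrix())
cv2.imwrite("pics/z16.png",cv2.resize(im[80:300,200:440],None,fx=3,fy=2.7))
E
```

```text
time: 7.9
ee_pos: [0.488, -0.0752, 0.0891]
eef_rot: [0.769, -0.586, 0.166, -0.195]
contact_force: [1.4, -0.7, -0.3]
gripper_width: 0.0005
[ 0.488  -0.0752  0.0891] [ 1.3925 -0.7228 -0.2596] [[ 0.2574 -0.8361  0.4845]
 [-0.9659 -0.2367  0.1047]
 [ 0.0271 -0.4949 -0.8685]]
```

View pics/z16.png

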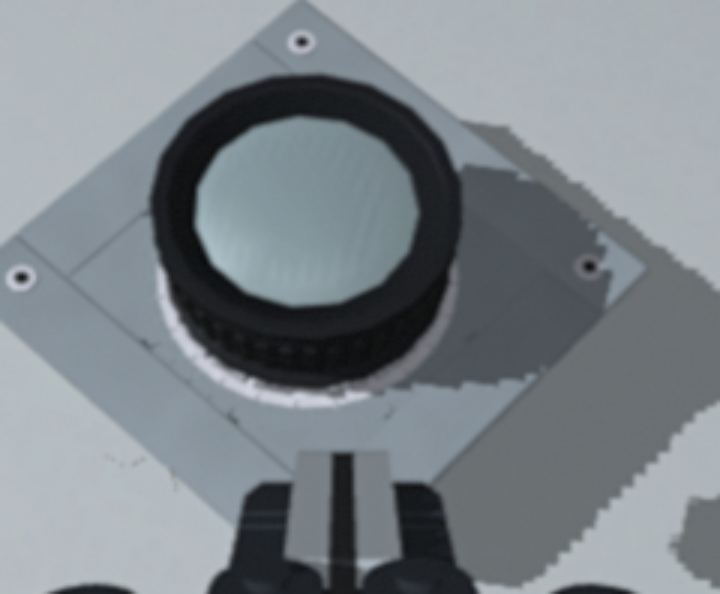

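```bash
python3 -m crank '[[0,0,25,-20,-0.05,0,0],[0,0,10,-15,0,0,0],[0,0,0,0,0,0,0]]'; python3 - <<'E'
from h import *
s,im=snap("wrist","w11.png");print(s["ee_pos"],s["contact_force"],R.from_quat(s["eef_rot"]).as_matrix())
_,im2=snap("scene","s11.png")
a=cv2.resize(im[80:300,200:440],None,fx=1.8,fy=1.8);b=cv2.resize(im2[190:260,285:345],None,fx=5.7,fy=5.7,interpolation=cv2.INTER_CUBIC)
o=np.zeros((400,800,3),np.uint8);o[:a.shape[0],:a.shape[1]]=a;o[:b.shape[0],a.shape[1]:a.shape[1]+b.shape[1]]=b;cv2.imwrite("pics/z17.png",o)
E
```

```text
time: 8.25
ee_pos: [0.4381, -0.0852, 0.0954]
eef_rot: [0.774, -0.591, 0.145, -0.174]
contact_force: [-0.2, -0.4, -0.1]
gripper_width: -0.0002
[ 0.4381 -0.0852  0.0954] [-0.1502 -0.4054 -0.0729] [[ 0.2588 -0.8648  0.4302]
 [-0.9657 -0.2402  0.0981]
 [ 0.0185 -0.4408 -0.8974]]
```

View pics/z17.png

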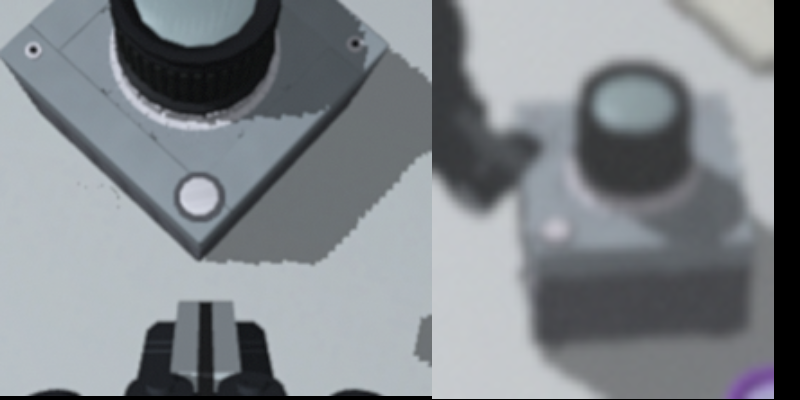

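The button is in: in the wrist view it now sits nearly flush, concentric in its ring at (199,196) of the crop. Next: straighten the tool, open the gripper and go above the lens.

```bash
python3 -m crank '[[100,0,0,-20,-0.15,0,0],[100,0,-15,-20,-0.15,-0.018,0],[100,0,-25,-10,-0.14,0,0],[100,0,-20,0,-0.02,0,0],[100,0,0,0,0,0,0],[100,0,0,0,0,0,0]]' 30; python3 - <<'E'
from h import *
s,im=snap("wrist","w12.png");Rm=R.from_quat(s["eef_rot"]).as_matrix();print(s["ee_pos"],s["contact_force"],Rm,Rm.T@(np.array([.5234,-.0595,.14])-s["ee_pos"]))
E
```

```text
time: 8.95
ee_pos: [0.4749, -0.0671, 0.1315]
eef_rot: [0.795, -0.607, -0.011, 0.004]
contact_force: [-1.1, -0.4, 0.4]
gripper_width: 0.0841
[ 0.4749 -0.0671  0.1315] [-1.1362 -0.4229  0.3853] [[ 0.2625 -0.9647 -0.0225]
 [-0.9648 -0.2627  0.0073]
 [-0.013   0.0197 -0.9997]] [ 0.0052 -0.0486 -0.0096]
```

View pics/w12.png

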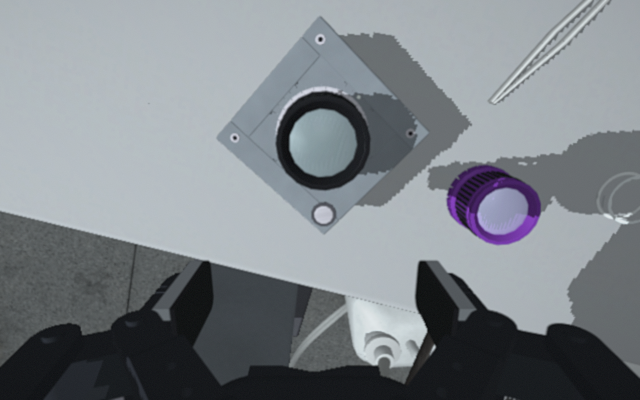

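```bash
python3 -m crank '[[100,3,-24,0,0.02,0.013,0],[100,2,-24,0,0,0,0],[100,0,-2,0,0,0,0],[100,0,0,0,0,0,0]]'; python3 - <<'E'
from h import *
s,im=snap("wrist","w13.png");Rm=R.from_quat(s["eef_rot"]).as_matrix();print(s["ee_pos"],s["contact_force"],Rm,Rm.T@(np.array([.5234,-.0595,.14])-s["ee_pos"]))
for z in [.079,.098,.116]: print(proj("wrist",(.5234,-.0595,z),s))
E
```

```text
time: 9.4
ee_pos: [0.5191, -0.0602, 0.1283]
eef_rot: [0.793, -0.609, -0.002, 0.001]
contact_force: [-0.6, 0.3, 1.2]
gripper_width: 0.0855
[ 0.5191 -0.0602  0.1283] [-0.5774  0.2775  1.191 ] [[ 0.2577 -0.9662 -0.0033]
 [-0.9662 -0.2577  0.001 ]
 [-0.0018  0.0029 -1.    ]] [ 0.0004 -0.0043 -0.0117]
[313.2691 203.1188]
[313.1793 211.6095]
[313.0794 221.063 ]
```

View pics/w13.png

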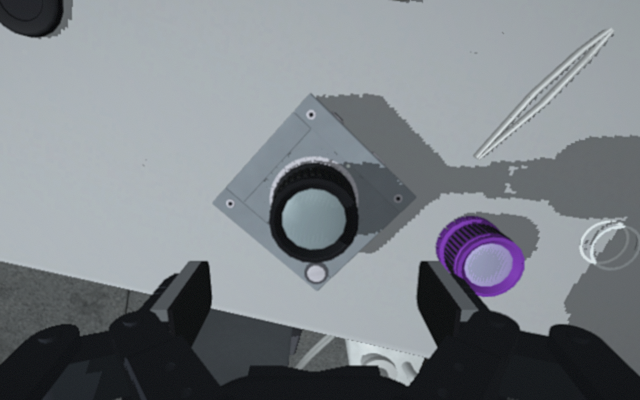

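```bash
python3 - <<'E'
from h import *
im=cv2.imread("pics/w13.png");s=manip.sense()
g=im.max(2);m=(g<70).astype(np.uint8)[155:268,262:368];n,l,st,ce=cv2.connectedComponentsWithStats(m)
i=1+np.argmax(st[1:,4]);print(st[i])
b=cv2.resize(im[150:290,260:370],None,fx=5,fy=4,interpolation=cv2.INTER_CUBIC);cv2.imwrite("pics/z18.png",b)
gl=((im[:,:,0].astype(int)>110)&(im[:,:,0]-im[:,:,2].astype(int)>6)).astype(np.uint8)
B=pt("wrist",(317,273),.0725,s);S=[pt("wrist",u,.07,s) for u in [(311,115),(231,203),(399,198)]]
print(B,S,(S[1]+S[2])/2,(S[0]+B)/2,np.linalg.norm(S[1]-S[2]),np.linalg.norm(S[0]-B))
print(pt("wrist",(314,220),.116,s))
E
```

```text
[   7    8   90  101 3927]
[ 0.4695 -0.0767  0.0725] [array([ 0.579 , -0.0432,  0.07  ]), array([ 0.5057, -0.0037,  0.07  ]), array([ 0.5399, -0.1178,  0.07  ])] [ 0.5228 -0.0608  0.07  ] [ 0.5242 -0.06    0.0713] 0.11917364641811468 0.11456599540550645
[ 0.524  -0.0599  0.116 ]
```

View pics/z18.png

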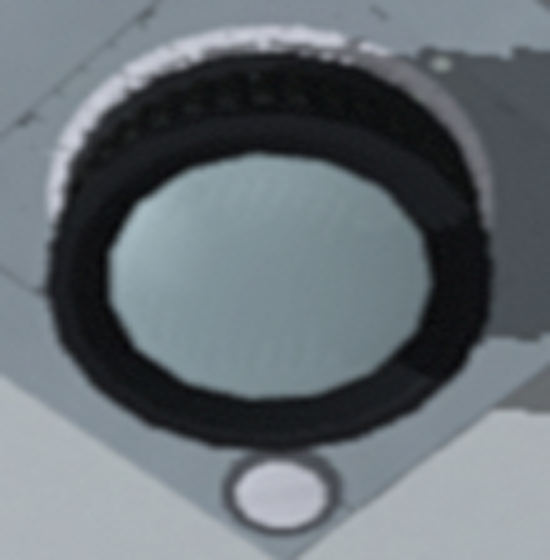

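```bash
python3 -m crank '[[100,0,-4.5,20,0.003,-0.002,0],[100,0,0,20,0,0,0],[100,0,0,15,0,0,0],[100,0,0,0,0,0,0]]'; python3 - <<'E'
from h import *
s,im=snap("wrist","w14.png");Rm=R.from_quat(s["eef_rot"]).as_matrix();print(s["ee_pos"],s["contact_force"],s["torque"],Rm,Rm.T@(np.array([.5236,-.06,.037])-s["ee_pos"]))
E
```

```text
time: 9.85
ee_pos: [0.5191, -0.0609, 0.0736]
eef_rot: [0.792, -0.611, -0.0, -0.001]
contact_force: [0.1, 0.6, -0.8]
gripper_width: 0.0856
[ 0.5191 -0.0609  0.0736] [ 0.0571  0.6411 -0.8237] [-0.011   0.0079 -0.031 ] [[ 0.254  -0.9672  0.0014]
 [-0.9672 -0.254   0.0026]
 [-0.0022 -0.002  -1.    ]] [ 0.0004 -0.0045  0.0366]
```

View pics/w14.png

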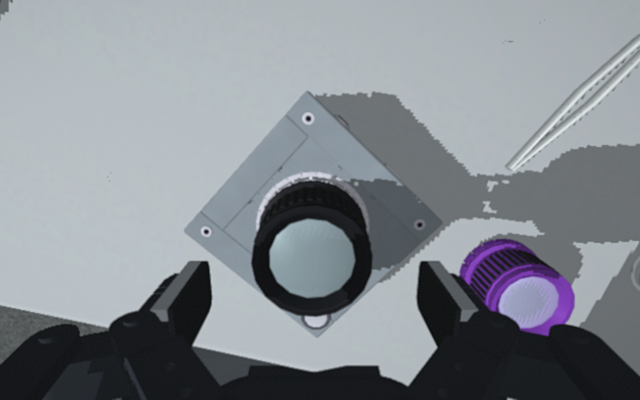

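```bash
python3 -m crank '[[100,0,-4.5,0,0,0,0],[100,0,0,14,0,0,0],[100,0,0,0,0,0,0]]'; python3 - <<'E'
from h import *
s,im=snap("wrist","w15.png");Rm=R.from_quat(s["eef_rot"]).as_matrix();print(s["ee_pos"],s["contact_force"],s["torque"],Rm,Rm.T@(np.array([.5236,-.06,.037])-s["ee_pos"]))
print(proj("wrist",(.5236,-.06,.116),s))
_,im2=snap("scene","s15.png")
a=cv2.resize(im[100:380,140:500],None,fx=1.3,fy=1.3);b=cv2.resize(im2[160:260,285:345],None,fx=5,fy=4,interpolation=cv2.INTER_CUBIC)
o=np.zeros((400,800,3),np.uint8);o[:a.shape[0],:a.shape[1]]=a;o[:b.shape[0],a.shape[1]:a.shape[1]+b.shape[1]]=b;cv2.imwrite("pics/z19.png",o)
E
```

```text
time: 10.2
ee_pos: [0.5255, -0.0607, 0.0633]
eef_rot: [0.792, -0.611, 0.003, -0.003]
contact_force: [-0.0, 0.6, -0.6]
gripper_width: 0.0854
[ 0.5255 -0.0607  0.0633] [-0.0077  0.6449 -0.6376] [ 0.0236  0.0462 -0.0156] [[ 0.253  -0.9674  0.0087]
 [-0.9675 -0.253   0.0009]
 [ 0.0014 -0.0087 -1.    ]] [-0.0012  0.0019  0.0263]
[309.0287 286.8528]
```

View pics/z19.png

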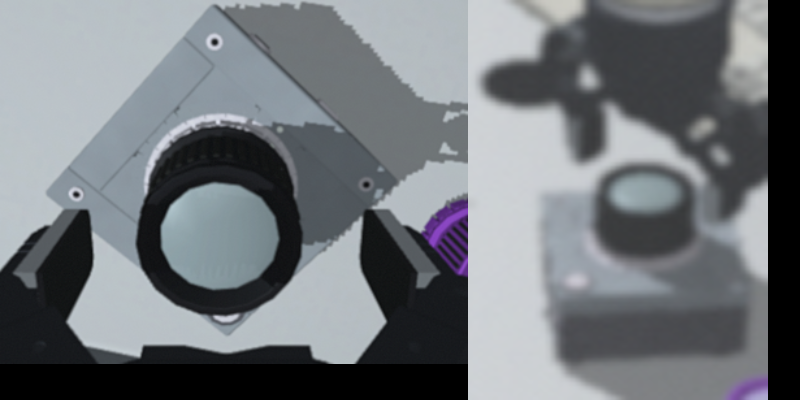

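```bash
python3 -m crank '[[100,-1.5,2,8,-0.008,-0.001,0],[100,0,0,8,0,0,0],[100,0,0,6,0,0,0],[100,0,0,0,0,0,0]]'; python3 - <<'E'
from h import *
s,im=snap("wrist","w16.png");Rm=R.from_quat(s["eef_rot"]).as_matrix();print(s["ee_pos"],s["contact_force"],s["torque"],Rm,Rm.T@(np.array([.5236,-.06,.037])-s["ee_pos"]))
_,im2=snap("scene","s16.png")
a=cv2.resize(im[100:380,140:500],None,fx=1.3,fy=1.3);b=cv2.resize(im2[160:260,285:345],None,fx=5,fy=4,interpolation=cv2.INTER_CUBIC)
o=np.zeros((400,800,3),np.uint8);o[:a.shape[0],:a.shape[1]]=a;o[:b.shape[0],a.shape[1]:a.shape[1]+b.shape[1]]=b;cv2.imwrite("pics/z20.png",o)
E
```

```text
time: 10.7
ee_pos: [0.5252, -0.0599, 0.0419]
eef_rot: [0.792, -0.611, 0.002, -0.001]
contact_force: [-0.1, 0.4, -0.4]
gripper_width: 0.0852
[ 0.5252 -0.0599  0.0419] [-0.1275  0.4366 -0.389 ] [ 0.0121 -0.0368  0.0082] [[ 0.2534 -0.9673  0.0046]
 [-0.9673 -0.2534 -0.0013]
 [ 0.0024 -0.0041 -1.    ]] [-0.0003  0.0016  0.0049]
```

View pics/z20.png

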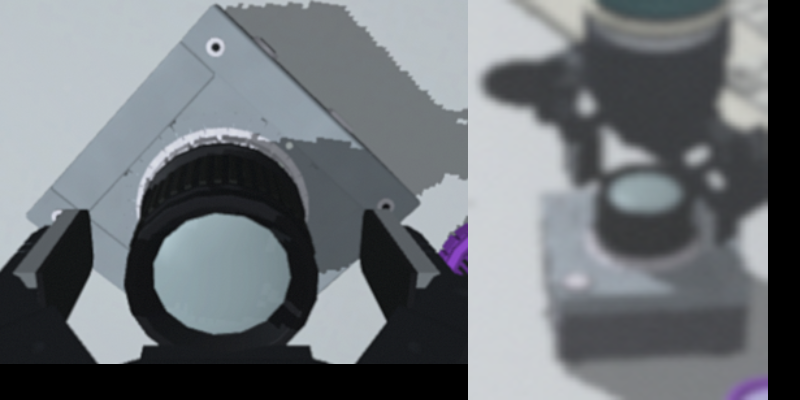

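```bash
python3 - <<'E'
from h import *
s=manip.sense();Rm=R.from_quat(s["eef_rot"]).as_matrix()
for sx in (-1,1):
  for dz in (-.04,-.05,-.06):
    for y in (-.011,.011):
      p=(proj("scene",s["ee_pos"]+Rm@np.array([sx*.046,y,dz]))-[285,160])*[5,4]+[468,0]; print(sx,dz,y,p)
E
```

```text
-1 -0.04 -0.011 [599.8531 182.9364]
-1 -0.04 0.011 [573.1488 198.7916]
-1 -0.05 -0.011 [599.9408 172.0411]
-1 -0.05 0.011 [573.0998 187.8682]
-1 -0.06 -0.011 [600.0293 161.0339]
-1 -0.06 0.011 [573.0502 176.8317]
1 -0.04 -0.011 [728.815  244.0471]
1 -0.04 0.011 [702.4601 261.1206]
1 -0.05 -0.011 [729.5876 233.0733]
1 -0.05 0.011 [703.0998 250.1232]
1 -0.06 -0.011 [730.3687 221.9831]
1 -0.06 0.011 [703.7465 239.0081]
```

```bash
python3 -m crank '[[100,-0.3,1.5,3,-0.004,0.002,0],[100,0,0,0,0,0,0]]'; python3 -m crank '[[55,0,0,0,0,0,0],[55,0,0,0,0,0,0],[55,0,0,0,0,0,0]]' 25;  python3 -m crank '[[45,0,0,0,0,0,0],[45,0,0,0,0,0,0],[45,0,0,0,0,0,0]]' 25; python3 - <<'E'
from h import *
s,im=snap("wrist","w17.png");Rm=R.from_quat(s["eef_rot"]).as_matrix();print(s["ee_pos"],s["contact_force"],s["torque"],Rm)
_,im2=snap("scene","s17.png")
a=cv2.resize(im[100:380,140:500],None,fx=1.3,fy=1.3);b=cv2.resize(im2[160:260,285:345],None,fx=5,fy=4,interpolation=cv2.INTER_CUBIC)
o=np.zeros((400,800,3),np.uint8);o[:a.shape[0],:a.shape[1]]=a;o[:b.shape[0],a.shape[1]:a.shape[1]+b.shape[1]]=b;cv2.imwrite("pics/z21.png",o)
E
```

```text
time: 11.0
ee_pos: [0.5246, -0.0603, 0.0401]
eef_rot: [0.792, -0.611, 0.003, 0.001]
contact_force: [1.1, -0.7, -0.9]
gripper_width: 0.0855
time: 11.3
ee_pos: [0.5248, -0.0597, 0.0409]
eef_rot: [0.792, -0.611, 0.003, 0.0]
contact_force: [-0.4, 2.5, 1.5]
gripper_width: 0.0523
time: 11.6
ee_pos: [0.5249, -0.0597, 0.0409]
eef_rot: [0.792, -0.611, 0.003, 0.0]
contact_force: [-1.1, 0.8, 0.5]
gripper_width: 0.0524
[ 0.5249 -0.0597  0.0409] [-1.1143  0.7654  0.4706] [0.114  0.0732 0.0295] [[ 0.2535 -0.9673  0.0045]
 [-0.9673 -0.2535 -0.0041]
 [ 0.0051 -0.0033 -1.    ]]
```

View pics/z21.png

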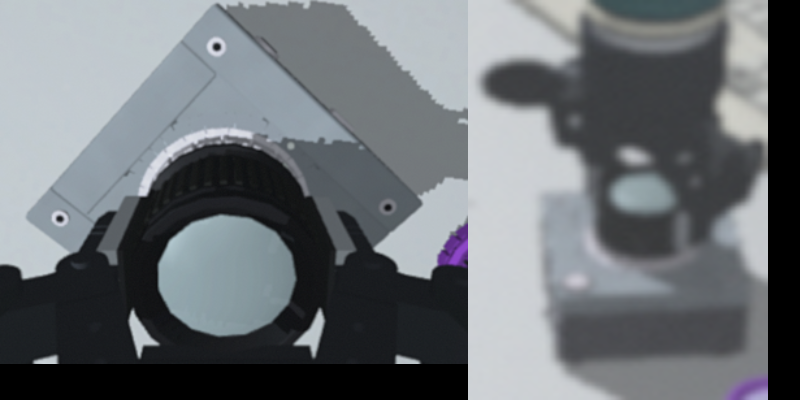

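```bash
cat > st.py <<'E'
from h import *
s=manip.sense();Rm=R.from_quat(s["eef_rot"]).as_matrix()
print("yaw",np.arctan2(Rm[1,0],Rm[0,0]),"F",s["contact_force"],"T",s["torque"],"z",Rm[:,2],"ee",s["ee_pos"],"w",s["gripper_width"])
E
python3 st.py; python3 -m crank '[[45,0,0,0,0,0,-0.05]]' >/dev/null; python3 st.py; python3 -m crank '[[45,0,0,0,0,0,-0.05]]'>/dev/null; python3 st.py;
```

```text
yaw -1.3145746417611543 F [-0.3424  0.4703  0.4454] T [0.1262 0.0654 0.0545] z [ 0.0045 -0.0041 -1.    ] ee [ 0.5249 -0.0597  0.0409] w 0.052608894377415234
yaw -1.2636853937699326 F [-0.7659  0.2498  1.6129] T [ 0.1268  0.0264 -0.1292] z [ 0.0044 -0.0041 -1.    ] ee [ 0.5249 -0.0597  0.0409] w 0.052218439547487866
yaw -1.2121435831324923 F [-1.3011  0.9903  0.6569] T [ 0.189   0.0951 -0.1572] z [ 0.0042 -0.0038 -1.    ] ee [ 0.5248 -0.0596  0.0409] w 0.052532495101058604
```

```bash
for i in 1 2 3 4 5 6; do python3 -m crank '[[45,0,0,0,0,0,-0.1]]' >/dev/null; python3 st.py; done; python3 - <<'E'
from h import *
s,im=snap("wrist","w18.png");cv2.imwrite("pics/z22.png",cv2.resize(im[120:400,140:500],None,fx=2,fy=2))
E
```

```text
yaw -1.1092111199751664 F [-0.4485  0.7531  0.9267] T [ 0.1989  0.1489 -0.1968] z [ 0.0036 -0.0033 -1.    ] ee [ 0.5245 -0.0594  0.0409] w 0.05236774533527722
yaw -1.0053973282451822 F [-0.6385  1.2789  0.8226] T [ 0.1609  0.0601 -0.189 ] z [ 0.0033 -0.0027 -1.    ] ee [ 0.5244 -0.0591  0.0409] w 0.05243222570737265
yaw -0.90155271029331 F [-0.583   1.6113  0.5012] T [ 0.1874 -0.0155 -0.1356] z [ 0.0029 -0.0023 -1.    ] ee [ 0.5242 -0.059   0.0409] w 0.05228846019706515
yaw -0.7976459122287303 F [-1.3417  1.2075  0.4835] T [ 0.1045 -0.012  -0.1678] z [ 0.0026 -0.0018 -1.    ] ee [ 0.524  -0.0587  0.0409] w 0.05230492255383449
yaw -0.6937059968136656 F [0.0873 1.4094 0.5839] T [ 0.1624  0.0517 -0.0969] z [ 0.0024 -0.0015 -1.    ] ee [ 0.5239 -0.0586  0.0409] w 0.05260894948840888
yaw -0.5897126364193134 F [-0.9323  0.907   0.8593] T [ 0.1916  0.0099 -0.1519] z [ 0.0022 -0.0011 -1.    ] ee [ 0.5238 -0.0584  0.0409] w 0.052282017104654306
```

View pics/z22.png

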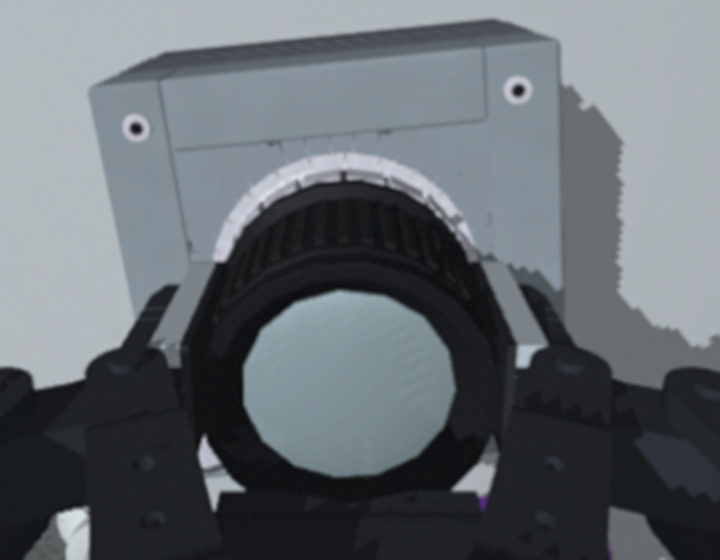

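```bash
python3 -m crank '[[45,0,0,0,0,0,-0.04]]' >/dev/null; python3 st.py; python3 -m crank '[[45,0,0,0,0,0,-0.03]]' >/dev/null; python3 st.py; python3 -m crank '[[45,0,0,0,0,0,-0.03]]' >/dev/null; python3 st.py
```

```text
yaw -0.5475438214925977 F [-0.2787  1.2059  0.9659] T [ 0.1392 -0.0468 -0.1276] z [ 0.0021 -0.001  -1.    ] ee [ 0.5237 -0.0583  0.0409] w 0.05219411883643728
yaw -0.517782752782494 F [-0.7068  0.3435 -0.196 ] T [ 0.1615  0.0265 -0.1118] z [ 0.0021 -0.0009 -1.    ] ee [ 0.5236 -0.0583  0.0409] w 0.052537697125832686
yaw -0.48733857096655864 F [-0.9461  0.7807 -0.0364] T [ 0.1559  0.0461 -0.0987] z [ 0.002  -0.0007 -1.    ] ee [ 0.5236 -0.0583  0.0409] w 0.05246504318974621
```

```bash
python3 -m crank '[[45,0,0,0,0,0,-0.03]]' >/dev/null; python3 st.py; python3 -m crank '[[45,0,0,0,0,0,-0.03]]' >/dev/null; python3 st.py
```

```text
yaw -0.45651870722449683 F [-2.3039  0.6496  0.7603] T [ 0.1733 -0.0027 -0.1162] z [ 0.002  -0.0006 -1.    ] ee [ 0.5235 -0.0582  0.041 ] w 0.05252979273769705
yaw -0.4255615927370942 F [-1.4255  1.0838  0.8141] T [ 0.1616  0.0374 -0.1661] z [ 0.0019 -0.0005 -1.    ] ee [ 0.5235 -0.0582  0.041 ] w 0.05267430162906362
```

```bash
python3 -m crank '[[45,0,0,0,0,0,-0.03]]' >/dev/null; python3 st.py; python3 -m crank '[[45,0,0,0,0,0,-0.03]]' >/dev/null; python3 st.py
```

```text
yaw -0.39464772996093056 F [-1.0706  1.4422  0.8637] T [ 0.1779  0.0571 -0.1767] z [ 0.0017 -0.0004 -1.    ] ee [ 0.5234 -0.0581  0.041 ] w 0.052251502192762915
yaw -0.3638025298092548 F [-0.5677  1.4607  0.9124] T [ 0.1765  0.0081 -0.1377] z [ 0.0016 -0.0002 -1.    ] ee [ 0.5233 -0.0581  0.041 ] w 0.05239202633441818
```

```bash
python3 -m crank '[[45,0,0,0,0,0,-0.03]]' >/dev/null; python3 st.py; python3 -m crank '[[45,0,0,0,0,0,-0.03]]' >/dev/null; python3 st.py
```

```text
yaw -0.33285657272140534 F [-1.0604  1.5962  0.4502] T [ 0.1698  0.1014 -0.16  ] z [ 0.0015 -0.0001 -1.    ] ee [ 0.5233 -0.0581  0.041 ] w 0.052759127323839645
yaw -0.30202250643885914 F [-1.0782  0.6422  0.3751] T [ 0.1457 -0.0684 -0.1614] z [ 0.0014  0.0001 -1.    ] ee [ 0.5232 -0.058   0.041 ] w 0.05251727028105362
```

```bash
python3 -m crank '[[45,0,0,0,0,0,-0.03]]' >/dev/null; python3 st.py; python3 -m crank '[[45,0,0,0,0,0,-0.03]]' >/dev/null; python3 st.py
```

```text
yaw -0.27114258150644316 F [-0.9838  1.4885  0.2939] T [ 0.1598  0.0708 -0.1724] z [ 0.0012  0.0001 -1.    ] ee [ 0.5231 -0.058   0.041 ] w 0.05239436443326081
yaw -0.24031858826850439 F [-0.2614  1.3514  1.1237] T [ 0.0952  0.007  -0.1665] z [ 0.0011  0.0003 -1.    ] ee [ 0.5231 -0.058   0.0411] w 0.052562558580799314
```

```bash
python3 -m crank '[[45,0,0,0,0,0,-0.03]]' >/dev/null; python3 st.py; python3 -m crank '[[45,0,0,0,0,0,-0.03]]' >/dev/null; python3 st.py
```

```text
yaw -0.2095029194428038 F [-1.1914  1.5268  0.7664] T [ 0.1393  0.0675 -0.1523] z [ 0.0009  0.0004 -1.    ] ee [ 0.523  -0.058   0.0411] w 0.05229586624234498
yaw -0.1786636591865431 F [-0.6131  1.4131  1.4249] T [ 0.1209  0.1355 -0.1442] z [ 0.0008  0.0006 -1.    ] ee [ 0.523  -0.0579  0.0412] w 0.05233151410900321
```

```bash
python3 -m crank '[[45,0,0,0,0,0,-0.03]]' >/dev/null; python3 st.py; python3 -m crank '[[45,0,0,0,0,0,-0.03]]' >/dev/null; python3 st.py
```

```text
yaw -0.14780668179175116 F [-1.879   1.3362  0.9558] T [ 0.1449  0.1831 -0.1395] z [ 0.0006  0.0006 -1.    ] ee [ 0.5229 -0.0579  0.0413] w 0.05287684164178511
yaw -0.11701694900686112 F [-0.9416  0.0965  1.4057] T [ 0.1575  0.2449 -0.1985] z [ 0.0005  0.0008 -1.    ] ee [ 0.5228 -0.0579  0.0415] w 0.05255131364666852
```

```bash
python3 -m crank '[[45,0,0,0,0,0,-0.03]]' >/dev/null; python3 st.py; python3 -m crank '[[45,0,0,0,0,0,-0.03]]' >/dev/null; python3 st.py
```

```text
yaw -0.08608743881636875 F [-0.3687  1.3016  2.4228] T [ 0.1815  0.184  -0.1018] z [ 0.0003  0.0009 -1.    ] ee [ 0.5227 -0.0579  0.0418] w 0.05241023548613616
yaw -0.0550000037685613 F [-2.1509  1.6039  5.7992] T [ 0.274   0.3161 -0.0269] z [ 0.0006  0.0009 -1.    ] ee [ 0.5229 -0.0579  0.0425] w 0.05240231802524025
```

```bash
python3 -m crank '[[45,0,0,0,0,0,-0.03]]' >/dev/null; python3 st.py; python3 -m crank '[[45,0,0,0,0,0,-0.03]]' >/dev/null; python3 st.py
```

```text
yaw -0.023901435472008688 F [-2.085   1.753   3.7066] T [ 0.2507  0.3488 -0.0522] z [ 0.0008  0.0009 -1.    ] ee [ 0.5229 -0.0579  0.0434] w 0.052424159753763036
yaw 0.007401997084599787 F [-2.2528  1.2825  2.5707] T [ 0.2302  0.3625 -0.0591] z [ 0.001   0.0009 -1.    ] ee [ 0.523  -0.0578  0.0443] w 0.05237472710733858
```

```bash
python3 -m crank '[[45,0,0,0,0,0,0]]' >/dev/null; python3 st.py; python3 -m crank '[[45,0,0,-1.5,0,0,0]]' >/dev/null; python3 st.py;  python3 -m crank '[[45,0,0,-1.5,0,0,0]]' >/dev/null; python3 st.py
```

```text
yaw 0.00740377675041133 F [-0.47    0.8828 -0.6847] T [ 0.2171  0.183  -0.0096] z [ 0.0013  0.0009 -1.    ] ee [ 0.523  -0.0578  0.0449] w 0.052586958240755065
yaw 0.006885137070109816 F [-0.5935  0.5512 -1.5878] T [ 0.1193 -0.0046  0.0111] z [ 0.0005  0.0009 -1.    ] ee [ 0.5227 -0.0578  0.0459] w 0.052745611627606784
yaw 0.006424844023571794 F [-0.0423  0.2756 -2.0361] T [ 0.1284 -0.0379  0.014 ] z [-0.0001  0.0009 -1.    ] ee [ 0.5225 -0.0578  0.0468] w 0.05229024085387484
```

```bash
python3 -m crank '[[45,0,0,-3,0,0,0],[45,0,0,-3,0,0,0]]' >/dev/null; python3 st.py; python3 -m crank '[[45,0,0,-4,0,0,0],[45,0,0,-4,0,0,0]]' >/dev/null; python3 st.py;  python3 -m crank '[[45,0,0,-8,0,0,0],[45,0,0,-15,0,0,0],[45,0,0,-15,0,0,0]]' 40 >/dev/null; python3 st.py; python3 - <<'E'
from h import *
s,im=snap("wrist","w19.png")
_,im2=snap("scene","s19.png")
a=cv2.resize(im[100:380,140:500],None,fx=1.3,fy=1.3);b=cv2.resize(im2[140:260,285:345],None,fx=5,fy=3.3,interpolation=cv2.INTER_CUBIC)
o=np.zeros((400,800,3),np.uint8);o[:a.shape[0],:a.shape[1]]=a;o[:b.shape[0],a.shape[1]:a.shape[1]+b.shape[1]]=b;cv2.imwrite("pics/z23.png",o)
E
```

```text
yaw 0.005977515225312083 F [ 0.3923 -1.2544 -1.0874] T [-0.0358 -0.0307 -0.0102] z [-0.002   0.0007 -1.    ] ee [ 0.5219 -0.058   0.0518] w 0.05252287843663168
yaw 0.005597673552023922 F [ 0.5597 -0.0592 -1.415 ] T [0.0174 0.0419 0.0381] z [-0.0027  0.0002 -1.    ] ee [ 0.5218 -0.0583  0.06  ] w 0.05223846304489439
yaw 0.005323052916010154 F [ 0.3596 -0.2612 -1.1818] T [-0.0126 -0.0661  0.0079] z [-0.0062  0.0006 -1.    ] ee [ 0.5206 -0.0584  0.0986] w 0.05208428720180498
```

View pics/z23.png

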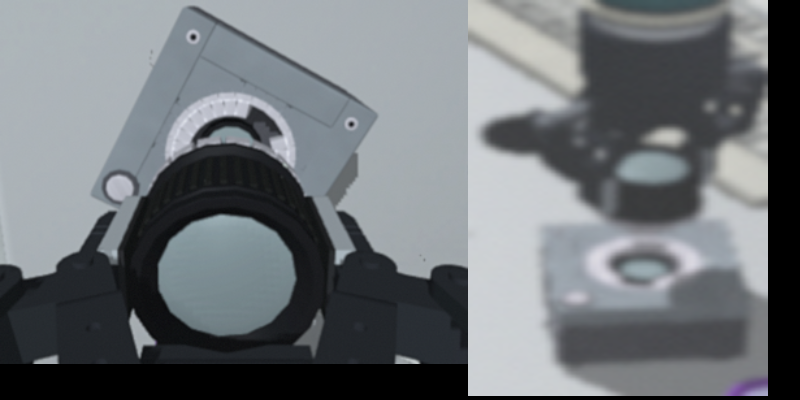

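```bash
python3 -m crank '[[45,-2,-15,-4,0.001,-0.006,0],[45,-5,-30,-4,0,0,0],[45,-5,-32,-4,0,0,0],[45,-5,-32,-4,0,0,0],[45,-5,-32,-2,0,0,0],[45,-5,-32,-2,0,0,0],[45,-5,-25,0,0,0,0],[45,0,0,0,0,0,0]]' >/dev/null; python3 st.py; python3 - <<'E'
from h import *
s,im=snap("wrist","w20.png")
E
```

```text
yaw 0.003992685214397165 F [ 0.9457 -0.2193 -1.645 ] T [ 0.0133 -0.0005 -0.0046] z [-0.0144  0.0046 -0.9999] ee [0.4843 0.1524 0.1192] w 0.052321226696109654
```

View pics/w20.png

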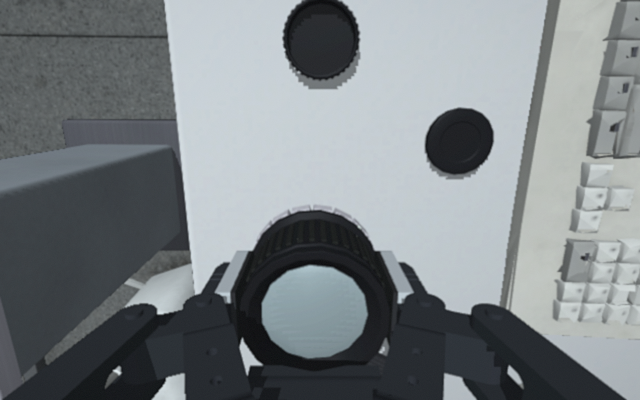

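```bash
python3 -m crank '[[45,0,-25,0,-0.004,-0.014,0],[45,0,-25,0,0,0,0],[45,0,0,0,0,0,0],[45,0,0,0,0,0,0]]' >/dev/null; python3 st.py; python3 - <<'E'
from h import *
s,im=snap("wrist","w21.png");cv2.imwrite("pics/z24.png",cv2.resize(im[40:260,200:440],None,fx=3,fy=2.7,interpolation=cv2.INTER_CUBIC))
g=im.max(2)
m=(g<75).astype(np.uint8)[40:190,250:390];n,l,st,ce=cv2.connectedComponentsWithStats(m)
for i in range(1,n):
  if st[i,4]>300:
    print(st[i],ce[i]+[250,40])
    c,_=cv2.findContours((l==i).astype(np.uint8),cv2.RETR_EXTERNAL,cv2.CHAIN_APPROX_NONE);e=cv2.fitEllipse(max(c,key=len));print(e); u=np.array(e[0])+[250,40]
    print(pt("wrist",u,.011,s),pt("wrist",u,.005,s))
E
```

```text
yaw 0.0009958741584505325 F [-0.0312 -0.015  -0.9376] T [ 0.01   -0.0186  0.0103] z [-0.0318 -0.0043 -0.9995] ee [0.4833 0.2007 0.1175] w 0.051996206929671385
[  38   25   72   76 4211] [323.6789 102.3959]
((73.68868255615234, 62.39333724975586), (70.61286926269531, 74.0979232788086), 3.9166758060455322)
[0.488  0.2698 0.011 ] [0.488  0.2698 0.005 ]
```

View pics/z24.png

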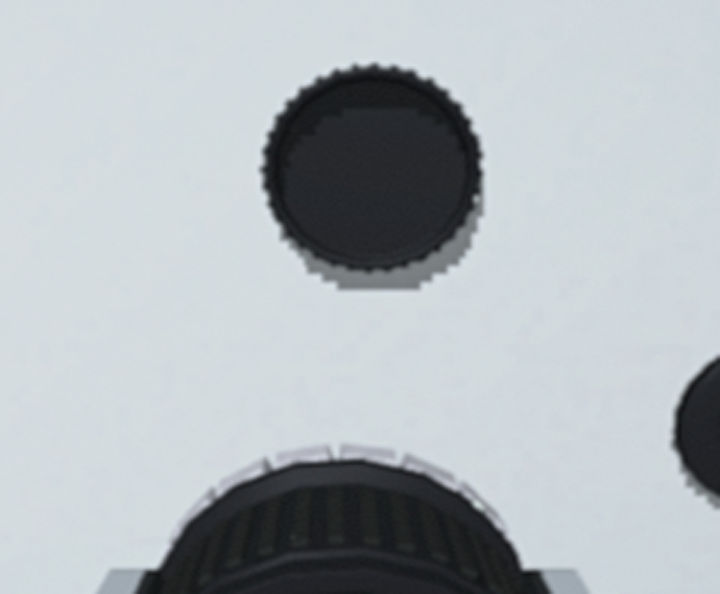

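```bash
python3 -m crank '[[45,4,0,0,0.004,0.032,0],[45,0,0,0,0,0,0],[45,0,0,0,0,0,0]]' >/dev/null; python3 st.py; cat > cap.py <<'E'
from h import *
import sys
s,im=snap("wrist",sys.argv[1])
g=im.max(2);y0,y1,x0,x1=map(int,sys.argv[2:6])
m=(g<75).astype(np.uint8)[y0:y1,x0:x1];n,l,st,ce=cv2.connectedComponentsWithStats(m)
for i in range(1,n):
  if st[i,4]>300:
    c,_=cv2.findContours((l==i).astype(np.uint8),cv2.RETR_EXTERNAL,cv2.CHAIN_APPROX_NONE);e=cv2.fitEllipse(max(c,key=len));print(st[i],e); u=np.array(e[0])+[x0,y0]
    p=pt("wrist",u,.011,s);Rm=R.from_quat(s["eef_rot"]).as_matrix()
    # lens axis in tool ~ (-.0002,.0022)
    print("cap",p,"tool shift wanted mm",(Rm.T@(p-s["ee_pos"])-[-.0002,.0022,0])*1e3)
E
python3 cap.py w22.png 40 190 250 390
```

```text
yaw -0.0033772062305747414 F [ 0.8732 -0.3206 -1.9659] T [ 0.0143 -0.0165  0.0265] z [-0.0005 -0.0015 -1.    ] ee [0.4874 0.1974 0.1169] w 0.05213781368820072
[  28   21   72   76 4255] ((63.817134857177734, 58.489437103271484), (70.83454132080078, 74.64593505859375), 178.79896545410156)
cap [0.488  0.2698 0.011 ] tool shift wanted mm [  0.5721 -74.7265 105.7746]
```

```bash
python3 -m crank '[[45,0,-24,5,0,0,0],[45,0,-24,5,0,0,0],[45,0,-24,5,0,0,0],[45,0,0,0,0,0,0],[45,0,0,0,0,0,0]]' >/dev/null; python3 st.py; python3 - <<'E'
from h import *
s,im=snap("wrist","w23.png");Rm=R.from_quat(s["eef_rot"]).as_matrix()
a=s["ee_pos"]+Rm@np.array([-.0002,.0022,0]);print("axis",a, "shift",Rm.T@(np.array([.4876,.2691,a[2]])-a)*1e3, "tilt fix",np.array([-1,1])*(Rm.T@[0,0,-1])[[1,0]])
_,im2=snap("top","t23.png");cv2.imwrite("pics/z25.png",cv2.resize(im2[150:250,170:290],None,fx=5,fy=5,interpolation=cv2.INTER_CUBIC))
_,im2=snap("scene","s23.png");cv2.imwrite("pics/z26.png",cv2.resize(im2[100:240,200:360],None,fx=4,fy=4,interpolation=cv2.INTER_CUBIC))
E
```

```text
yaw -0.008988651644122912 F [ 0.9261  0.2723 -2.5328] T [ 0.0094 -0.0119 -0.0082] z [-0.0009 -0.0032 -1.    ] ee [0.4892 0.2685 0.1017] w 0.052315044673135705
axis [0.489  0.2663 0.1017] shift [-1.3929 -2.7787 -0.0076] tilt fix [0.0032 0.0009]
```

View pics/w23.png

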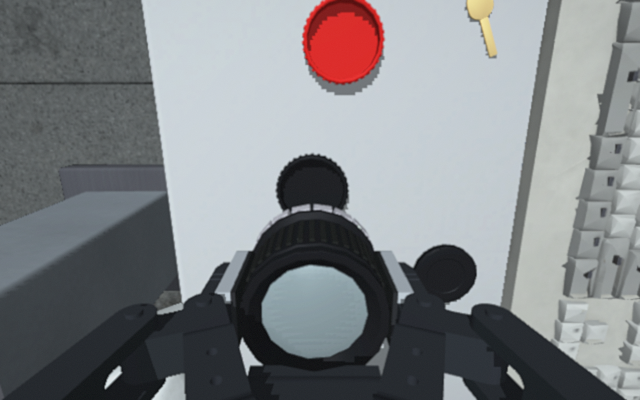

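View pics/z26.png

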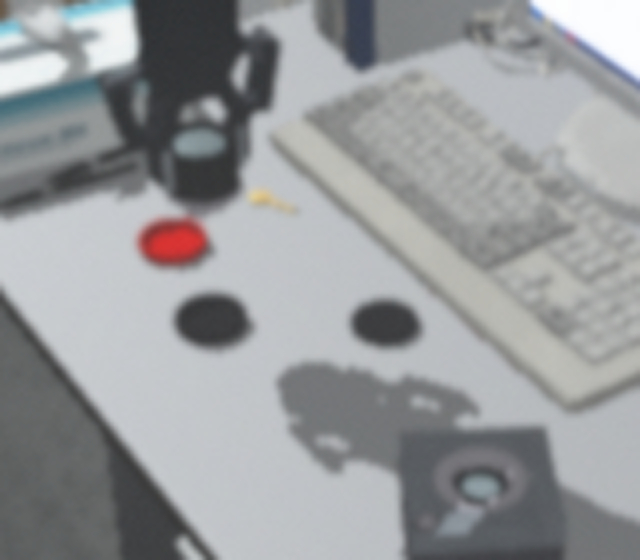

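```bash
python3 -m crank '[[45,-1.6,-2.8,0,0.003,0.001,0],[45,0,0,15,0,0,0],[45,0,0,20,0,0,0],[45,0,0,20,0,0,0],[45,0,0,8,0,0,0],[45,0,0,0,0,0,0],[45,0,0,0,0,0,0]]' >/dev/null; python3 st.py; cat > ax.py <<'E'
from h import *
import sys
s,im=snap("wrist",sys.argv[1]);Rm=R.from_quat(s["eef_rot"]).as_matrix()
a=s["ee_pos"]+Rm@np.array([-.0002,.0022,0]);print("axis",a, "shift",Rm.T@(np.array([.4873,.2691,a[2]])-a)*1e3, "tilt fix",np.array([-1,1])*(Rm.T@[0,0,-1])[[1,0]])
_,im2=snap("scene",sys.argv[2]);
a=cv2.resize(im[100:380,140:500],None,fx=1.3,fy=1.3);b=cv2.resize(im2[120:200,220:280],None,fx=5,fy=5,interpolation=cv2.INTER_CUBIC)
o=np.zeros((400,800,3),np.uint8);o[:a.shape[0],:a.shape[1]]=a;o[:b.shape[0],a.shape[1]:a.shape[1]+b.shape[1]]=b;cv2.imwrite("pics/c_"+sys.argv[1],o)
E
python3 ax.py w24.png s24.png
```

```text
yaw -0.014428458756345693 F [ 0.4051  0.7863 -1.5084] T [ 0.0239 -0.0314 -0.0401] z [ 0.0017  0.0003 -1.    ] ee [0.488  0.2681 0.0354] w 0.05200372312867237
axis [0.4878 0.2659 0.0354] shift [-0.532  -3.2051  0.0001] tilt fix [-0.0003 -0.0017]
```

View pics/c_w24.png

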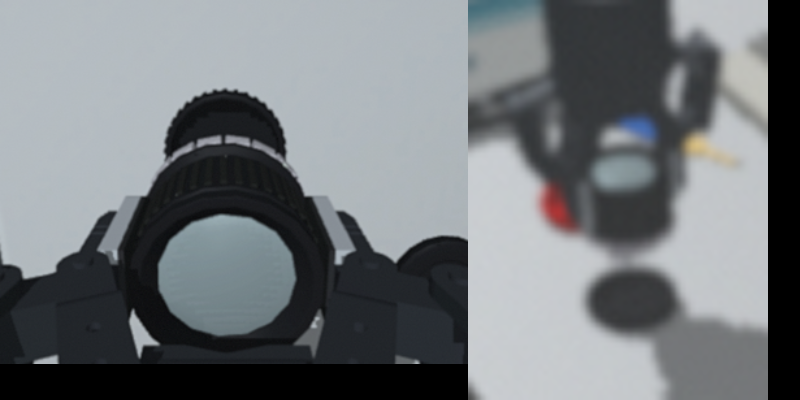

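```bash
python3 -m crank '[[45,-0.4,-3.2,0,0,-0.001,0],[45,0,0,10,0,0,0],[45,0,0,10,0,0,0],[45,0,0,5,0,0,0],[45,0,0,0,0,0,0],[45,0,0,0,0,0,0]]' >/dev/null; python3 st.py;python3 ax.py w25.png s25.png
```

```text
yaw -0.014037343296052366 F [ 0.3684 -0.0079 -2.3578] T [ 0.0608 -0.0288 -0.0213] z [ 0.0058  0.0026 -1.    ] ee [0.4897 0.2727 0.0111] w 0.05258683127105037
axis [0.4894 0.2705 0.0111] shift [-2.1269  1.4584 -0.0162] tilt fix [-0.0027 -0.0058]
```

View pics/c_w25.png

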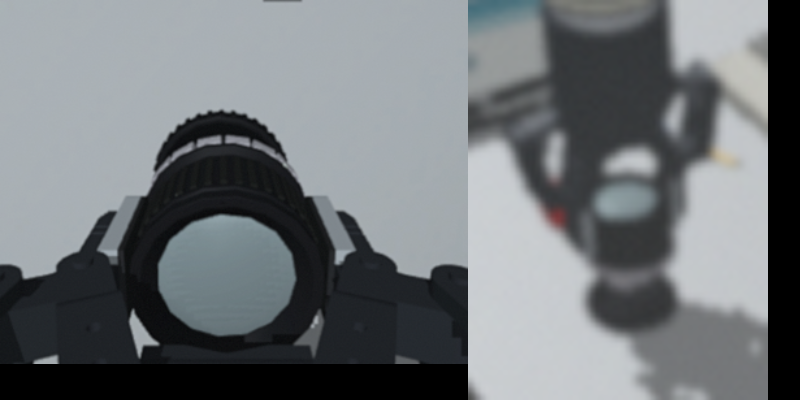

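```bash
python3 -m crank '[[45,-2.1,1.5,0,-0.003,-0.006,0],[45,0,0,0,0,0,0]]' >/dev/null; python3 st.py;python3 ax.py w26.png s26.png
```

```text
yaw -0.014101849852877617 F [-0.2058 -0.0245 -1.6699] T [ 0.0047 -0.0408 -0.0602] z [ 0.0005 -0.0001 -1.    ] ee [0.4879 0.2713 0.0119] w 0.052011683864845254
axis [0.4876 0.2691 0.0119] shift [-0.3472 -0.0128 -0.0002] tilt fix [ 0.0001 -0.0005]
```

View pics/c_w26.png

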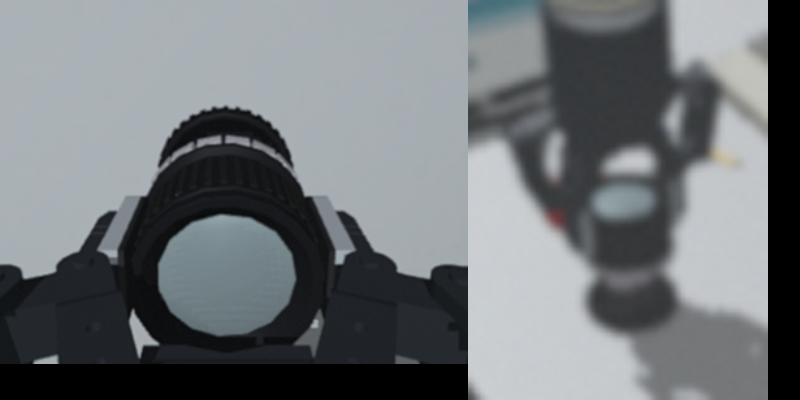

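```bash
python3 - <<'E'
from h import *
s=manip.sense();im=cv2.imread("pics/w26.png")
g=im.max(2)
for u in (308,313,318):
  col=g[150:215,u].astype(int);v=150+np.argmax(col<90);print(u,v,pt("wrist",(u,v),.011,s),pt("wrist",(u,v),.011,s)[1]-.029)
row=g[195].astype(int);d=np.where(row[240:390]<75)[0]+240;print(d.min(),d.max())
cv2.imwrite("pics/z27.png",cv2.resize(im[165:275,240:390],None,fx=5,fy=5,interpolation=cv2.INTER_CUBIC))
E
```

```text
308 184 [0.4857 0.2998 0.011 ] 0.27075755099055226
313 182 [0.4884 0.3008 0.011 ] 0.27180673322599835
318 184 [0.491  0.2997 0.011 ] 0.2706812622023913
279 347
```

View pics/z27.png

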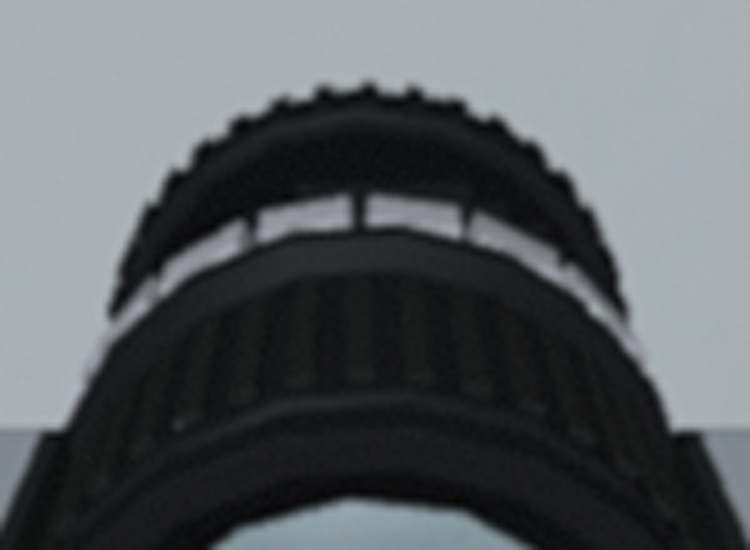

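```bash
python3 - <<'E'
from h import *
s=manip.sense()
for z in (.040,.042,.045): print(z,pt("wrist",(312,203.6),z,s)-[0,.029,0])
E
```

```text
0.04 [0.4879 0.2684 0.04  ]
0.042 [0.4879 0.269  0.042 ]
0.045 [0.488  0.2698 0.045 ]
```

```bash
sed -i 's/.4873,.2691/.4873,.2698/' ax.py; python3 -m crank '[[45,-0.2,-0.7,5,0,0,0],[45,0,0,5,0,0,0],[45,0,0,0,0,0,0]]' >/dev/null; python3 st.py;python3 ax.py w27.png s27.png
```

```text
yaw -0.014073809232828185 F [-0.5088  0.4039 -1.3309] T [-0.0263  0.0232  0.0671] z [ 0.0018  0.0006 -1.    ] ee [0.4881 0.2723 0.0015] w 0.05183669477973295
axis [0.4879 0.2701 0.0015] shift [-0.5722  0.311  -0.0012] tilt fix [-0.0006 -0.0018]
```

```bash
python3 -m crank '[[45,-0.8,0.5,4,0,-0.002,0],[45,0,0,4,0,0,0],[45,0,0,0,0,0,0]]' >/dev/null; python3 st.py;python3 ax.py w28.png s28.png
```

```text
yaw -0.014091661310776639 F [ 0.0619 -0.7217 -1.5261] T [-0.0285 -0.0569  0.052 ] z [ 0.0009  0.0012 -1.    ] ee [ 0.4878  0.272  -0.0063] w 0.05204610810180241
axis [ 0.4876  0.2698 -0.0063] shift [-0.2847  0.0223 -0.0003] tilt fix [-0.0012 -0.0009]
```

View pics/c_w28.png

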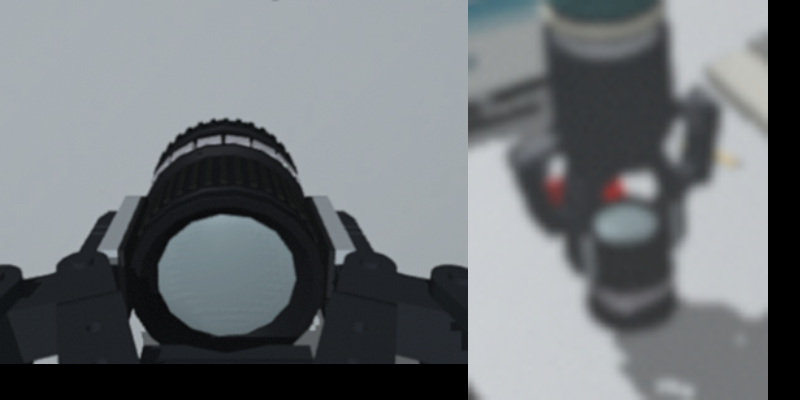

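```bash
python3 -m crank '[[45,0,0,2.5,-0.001,-0.001,0],[45,0,0,0,0,0,0]]' >/dev/null; python3 st.py;python3 -m crank '[[45,0,0,2,0,0,0],[45,0,0,0,0,0,0]]' >/dev/null; python3 st.py; python3 -m crank '[[45,0,0,2,0,0,0],[45,0,0,0,0,0,0]]' >/dev/null; python3 st.py; python3 ax.py w29.png s29.png
```

```text
yaw -0.014109666878962453 F [-0.5614 -0.8224 -2.3631] T [ 0.0632 -0.0279  0.0261] z [ 0.0011  0.0007 -1.    ] ee [ 0.4884  0.2723 -0.0082] w 0.05225198453015866
yaw -0.014106093212268843 F [ 0.568   0.5308 -2.1489] T [-0.041   0.0294  0.0474] z [ 0.0014  0.0008 -1.    ] ee [ 0.4885  0.2723 -0.0102] w 0.05227406346397599
yaw -0.014075910321201836 F [-0.3706 -0.1371 -1.705 ] T [ 0.0032 -0.0053  0.0016] z [ 0.0015  0.0008 -1.    ] ee [ 0.4886  0.2723 -0.0124] w 0.05224663877332926
axis [ 0.4883  0.2701 -0.0124] shift [-1.0334  0.3544 -0.0018] tilt fix [-0.0008 -0.0015]
```

```bash
python3 -m crank '[[45,0,0,2,0,-0.001,0],[45,0,0,0,0,0,0]]' >/dev/null; python3 st.py;python3 -m crank '[[45,0,0,1.5,0,0,0],[45,0,0,0,0,0,0]]' >/dev/null; python3 st.py; python3 -m crank '[[45,0,0,1,0,0,0],[45,0,0,0,0,0,0]]' >/dev/null; python3 st.py; python3 ax.py w30.png s30.png
```

```text
yaw -0.014050561689956184 F [ 0.052   0.2695 -2.0232] T [-0.0167 -0.0485  0.0127] z [ 0.0013  0.0012 -1.    ] ee [ 0.4889  0.2725 -0.014 ] w 0.05163390264484894
yaw -0.014098857548579593 F [ 0.2817 -0.2494 -2.1329] T [0.0355 0.0019 0.0028] z [ 0.0012  0.0011 -1.    ] ee [ 0.4889  0.2725 -0.0156] w 0.05177691902965162
yaw -0.014074435192866922 F [-0.1721 -0.4021 -1.7397] T [ 0.0329  0.0033 -0.0551] z [ 0.0011  0.0011 -1.    ] ee [ 0.4889  0.2725 -0.0168] w 0.05185125708200108
axis [ 0.4887  0.2703 -0.0168] shift [-1.36    0.4988 -0.0021] tilt fix [-0.0011 -0.0011]
```

View pics/c_w30.png

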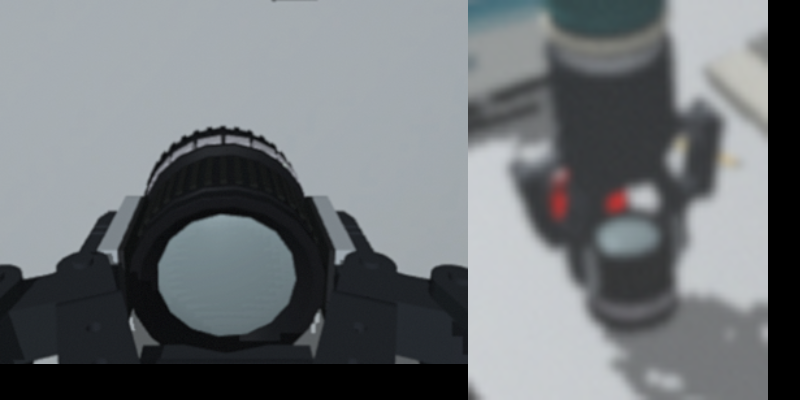

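```bash
python3 -m crank '[[45,0,0,0.8,0,0,0],[45,0,0,0,0,0,0]]' >/dev/null; python3 st.py;python3 -m crank '[[45,0,0,0.8,0,0,0],[45,0,0,0,0,0,0]]' >/dev/null; python3 st.py
```

```text
yaw -0.014055915923120244 F [ 0.2139  0.2228 -0.6314] T [0.0586 0.0313 0.014 ] z [ 0.0016  0.0013 -1.    ] ee [ 0.4891  0.2726 -0.0173] w 0.05204511942857
yaw -0.014037655736605047 F [-0.3134  0.2981 -0.7999] T [-0.0278  0.0333 -0.0037] z [ 0.0018  0.0014 -1.    ] ee [ 0.4892  0.2726 -0.018 ] w 0.051747958081247124
```

```bash
python3 -m crank '[[45,0,0,0.8,0,0,0],[45,0,0,0,0,0,0]]' >/dev/null; python3 st.py;python3 -m crank '[[45,0,0,0.8,0,0,0],[45,0,0,0,0,0,0]]' >/dev/null; python3 st.py
```

```text
yaw -0.014018332313534025 F [ 0.1159 -0.2477 -1.8144] T [-0.0793  0.0216 -0.0369] z [ 0.0021  0.0014 -1.    ] ee [ 0.4893  0.2726 -0.0179] w 0.05243837656970044
yaw -0.01398563529908181 F [-0.4265  1.3248 -1.188 ] T [-0.022   0.082  -0.0143] z [ 0.0025  0.0016 -1.    ] ee [ 0.4894  0.2727 -0.018 ] w 0.05205702143972746
```

```bash
python3 -m crank '[[64,0,0,0,0,0,0],[70,0,0,0,0,0,0],[80,0,0,0,0,0,0],[92,0,0,0,0,0,0],[92,0,0,0,0,0,0]]' >/dev/null; python3 st.py; python3 ax.py w31.png s31.png
```

```text
yaw -0.014050662847660978 F [ 0.1702 -0.2375  0.7035] T [ 0.0221  0.0028 -0.0238] z [ 0.0047  0.0026 -1.    ] ee [ 0.4904  0.2731 -0.0182] w 0.07879131858762511
axis [ 0.4902  0.2709 -0.0182] shift [-2.892   1.1867 -0.0167] tilt fix [-0.0027 -0.0047]
```

View pics/c_w31.png

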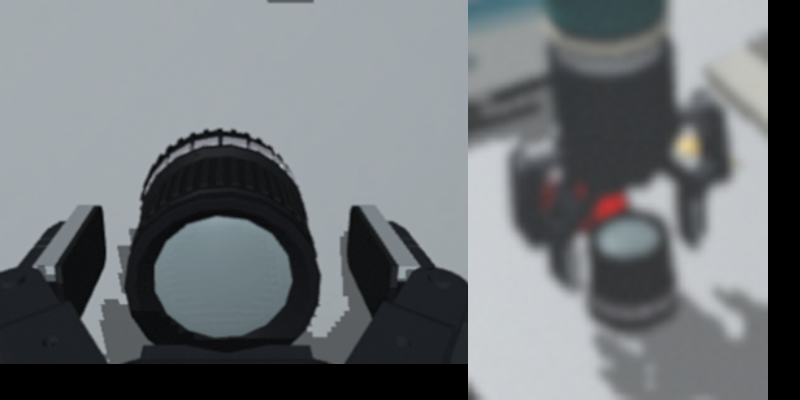

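```bash
python3 -m crank '[[92,-1.5,0,-8,0,0,0],[92,0,0,-20,0,0,0],[92,0,0,-30,0,0,0],[92,0,0,-35,0,0,0],[92,0,30,-10,0,0,0],[92,0,35,0,0,0,0],[92,0,0,0,0,0,0]]' >/dev/null; python3 st.py; python3 - <<'E'
from h import *
s,im=snap("wrist","w32.png");_,im2=snap("scene","s32.png");_,im3=snap("top","t32.png")
a=im[0:260,150:490];b=cv2.resize(im2[120:200,210:310],None,fx=4,fy=4,interpolation=cv2.INTER_CUBIC);c=cv2.resize(im2[190:260,285:355],None,fx=4,fy=4,interpolation=cv2.INTER_CUBIC)
o=np.zeros((600,800,3),np.uint8);o[:260,:340]=a;o[:320,345:745]=b;o[320:600,345:625]=c;cv2.imwrite("pics/z32.png",o)
E
```

```text
yaw -0.010911318330736521 F [-0.023  -0.0626  0.4631] T [0.0152 0.0441 0.0229] z [ 0.007   0.0021 -1.    ] ee [0.4873 0.2069 0.0922] w 0.07843077226093635
```

View pics/z32.png

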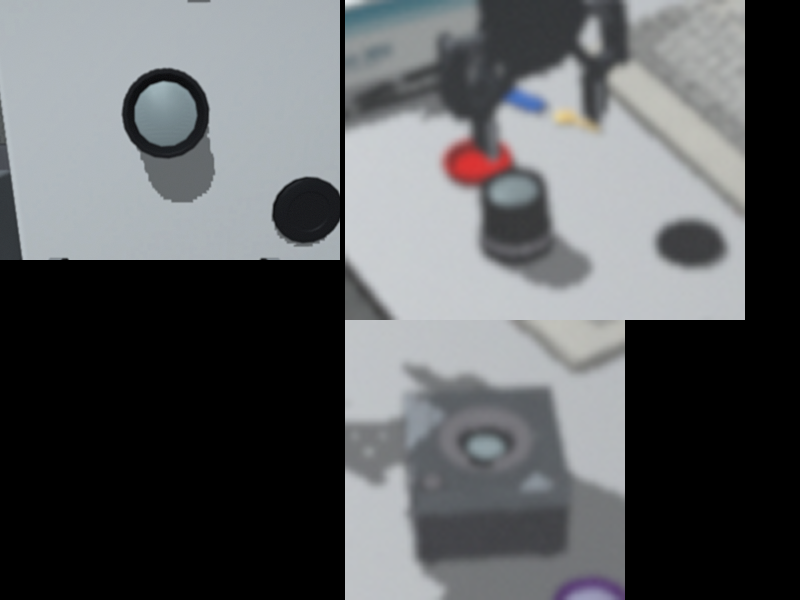

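```bash
python3 - <<'E'
from h import *
im=cv2.imread("pics/w32.png");im2=cv2.imread("pics/s32.png")
s=manip.sense()
def glass(im,box):
  x0,x1,y0,y1=box;r=im[y0:y1,x0:x1].astype(int);m=((r[...,0]-r[...,2]>5)&(r[...,0]>100)).astype(np.uint8)
  n,l,st,ce=cv2.connectedComponentsWithStats(m);i=1+np.argmax(st[1:,4]);print(st[i]);return ce[i]+[x0,y0]
def dark(im,box):
  x0,x1,y0,y1=box;m=(im.max(2)<70).astype(np.uint8)[y0:y1,x0:x1];n,l,st,ce=cv2.connectedComponentsWithStats(m);i=1+np.argmax(st[1:,4]);c,_=cv2.findContours((l==i).astype(np.uint8),0,cv2.CHAIN_APPROX_NONE);e=cv2.minEnclosingCircle(max(c,key=len));print(e);return np.array(e[0])+[x0,y0]
u=dark(im,(255,375,55,170))
# scene glass centre approx from the composite: (513,190)->
v=np.array([210+(513-345)/4,120+190/4])
o1,a=ray("wrist",u,s);o2,b=ray("scene",v);t=np.linalg.lstsq(np.stack([a,-b],1),o2-o1,rcond=None)[0]
print("lens top",o1+a*t[0],o2+b*t[1],"plane .057:",pt("wrist",u,.057,s),pt("scene",v,.057))
print(s["time"])
E
```

```text
((60.0, 58.2752799987793), 44.825321197509766)
lens top [0.4885 0.2735 0.0492] [0.4902 0.2727 0.0492] plane .057: [0.4885 0.2737 0.057 ] [0.4857 0.2632 0.057 ]
24.1
```

```bash
python3 -c "
from workcell import manip
print(manip.job_done())"
```

```text
the job is handed in; nothing more can be done
None
```

The lens is off the camera and standing upright in its open rear cap. I handed the job in at about 24 s; no verdict is reported.

**What was done**
- **Button:** I pressed it with the closed, tilted fingers. It clicked and stayed in; later pictures show it nearly flush with the plate. The press was rougher than I wanted: the force on the tool reached about 46 N sideways and 60 N upwards for 0.1 s before I backed off. The load was on the fingertips.
- **Turning and lifting:** I turned the lens anticlockwise about 76° with a steady drag of 0.1–0.2 N m. The drag then fell away and the sprung seal pushed the lens up. I lifted from there without running into the hard stop, so the stop itself was never felt. The tool felt no more than about 6 N during turning and lifting.
- **Placing:** I lowered the lens into the cap in steps of 0.8–2.5 mm and let go once it stopped descending.

**Last checks**
- **Seating:** the lens stopped at the height I had predicted for "fully home", to within a millimetre. The tool felt no more than 3 N on the way down. The pictures show it upright in the black cap, with the gripper clear of everything.
- **Other objects:** the front cap was in its place in the last wrist view, and nothing felt like a collision. I did not measure the cup, forceps, red cap or purple lens again at the end.

**What disagreed**
- **Finger length:** the visible fingertips sit about 40–50 mm behind the stated tool point. I found this in the pictures, confirmed it by touch, and set all heights to the real tips.
- **Final height measurement:** the two-camera check of the lens's top gave about 49 mm against the expected 57 mm. The second camera's point was read by eye, so I relied on the stop height instead.

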